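Pack globe lamps in the transit case and lock it

ROBOT

A 6-joint arm with a two-finger parallel gripper is mounted at the origin on a cart in front of the work surface, level with it; the furniture and walls round the work are solid. World frame = base frame: x ahead of the robot, y to its left, z up, the work surface at z = 0. Lengths are in m, angles in rad, forces in N, time in s.
With the tool pointing down it reaches from about 0.275 to 0.725 m from the base axis. Payload 15.9 kg.
Tool frame: the origin (TCP) lies at the very end of the fingers, on their centre line; the grasp point (between the pads) lies ctrl.pinch_z behind it (ctrl.pinch_z is the distance from the TCP to the grasp point, in m); z points along the fingers, y is the line along which they close (so a half turn about z gives the same grasp; the last joint's range is limited). The gripper opens to 85 mm and grips with 20 to 120 N. Pads are 22 mm wide; open, the fingers measure 114 mm over their backs; the gripper's body (76 mm by 85 mm) begins 54 mm behind the grasp point. The pads swing forward as they close: fully open they stand 13 mm farther back than shut.
Start: joints at [1.294, 0.213, -0.034, 1.323, 0, 1.571], TCP at [0.137, 0.481, 0.231] pointing down, gripper open.
Joint ranges: [-2.98, 2.98], [-0.74, 1.72], [-1.14, 1.35], [-2.1, 2.04], [-1.57, 1.44], [-3.14, 3.14]. Speed limits (rad/s): [1.89, 1.89, 2.39, 2.57, 3.14, 3.14].

INTERFACE

Orientations are given as a unit quaternion [x, y, z, w].
In Python, from station import ctrl gives the robot as it stands.
- The arm moves only by the tool jog_arm, never from a script. Its argument "targets" is a list that holds one entry, the list of rows, each a list of 6 numbers: the shift along the world's x, y, z in cm, then the turn, a rotation vector about the world's x, y, z in degrees. A call has 1 to 5 rows; each row is the pose to reach, as a shift and turn from the pose commanded when the call began; what a row does not reach only later rows make up. A row lasts 1/8 s, in which the tool goes at most 62.5 mm and 10.7 degrees, less where a joint would pass 70% of its speed; a pose out of reach is approached as far as the arm can. A call with a gripper value outside its range is refused whole. "fingers" is the finger opening in cm, from 0 to 8.54, set as the call begins (left out, the last holds). The fingers move at their own pace and stop on an object; the grip force is fixed at half the most. Time passes only in rows, so rows that repeat a pose let the fingers close. It gives the time, the measured TCP pose, the force, the opening and the grip force at its end, in the units of the state.
- ctrl.sense(): the state, without advancing time (a new reading comes with each control period).
- ctrl.grab_frame(name): name is "scene" or "side" or "wrist"; returns (picture, depth): 384x512x3 uint8, red, green, blue; 384x512 float32, m along the optical axis (not along the pixel's ray), 0 where there is no reading.
- ctrl.camera_info(name): a dict with "K" (3x3 intrinsics, pixels), "R" (3x3) and "t" (3): a world point X has camera coordinates R X + t; the wrist camera has in their place "T_tool_cam" (4x4, takes a point from camera to tool coordinates, whose origin is the TCP and whose axes are the flange's). Camera axes: x right, y down, z forward; pixel columns grow to the right and rows downward; lengths in m; the calibration is good to about 2 mm. A picture is of the moment at which its call begins: read the wrist's pose just before it. camera_info takes no time and is no camera call.
- ctrl.close_job(): hands the job in; it is judged then, once.
The state is a dict: "t": time; "joints": joint angles; "qd": joint speeds; "joint_torque": joint torques, N m; "ee_pos": TCP position; "eef_rot": TCP orientation; "contact_force": force on the tool from outside, world axes, zero at the start; "torque": the same for the moment, N m; "grip_width": finger opening in m; "finger_force": force on a finger pad.
Only numpy, scipy, OpenCV 4.12 (cv2) and the standard library are available. Lean on these libraries where they do the work, as an engineer would, in place of code of your own. Each camera call takes 0.05 s, during which the arm holds its last target. There are 200 camera calls.

TASK

Pack all the globe lamps lying in the grey foam tray into the orange case: handle each by its metal heat sink, not by the glass, and lay it gently in a pocket of its own, globe down in the dimple and screw cap in the notch. Then close the lid fully, and with the red T-key in the square recess of the turn-button in front of the case turn it clockwise to its stop, so that the tab holds the lid, and hang the key back on its stand. Leave the other things on the bench where they are.

Things in the scene. Friction and masses are not known exactly. Their poses are not given: they have to be found in the camera images.
- lamp_0: globe lamp, 124 mm long, 85 g, in a grey foam tray (floor 6 mm, lip 14 mm above the bench); may be absent. Origin on its axis in the middle of the octagonal aluminium heat sink (40 mm across flats, x = -20 to +20 mm), the place to grip it; +x along the axis to the glass globe. It lies on one flat, two more upright at its sides, +x 0.15 rad above level, origin 22.7 mm above the floor. Brass cap: 26 mm diameter, x = -20 to -46 mm
- lamp_0_globe: fragile opal glass globe of lamp_0, fixed to it: 60 mm ball, origin at its centre, 50 mm along +x from the lamp's origin
- lamp_1: globe lamp, 124 mm long, 85 g, in a grey foam tray (floor 6 mm, lip 14 mm above the bench); may be absent. Origin on its axis in the middle of the octagonal aluminium heat sink (40 mm across flats, x = -20 to +20 mm), the place to grip it; +x along the axis to the glass globe. It lies on one flat, two more upright at its sides, +x 0.15 rad above level, origin 22.7 mm above the floor. Brass cap: 26 mm diameter, x = -20 to -46 mm
- lamp_1_globe: fragile opal glass globe of lamp_1, fixed to it: 60 mm ball, origin at its centre, 50 mm along +x from the lamp's origin
- lamp_2: globe lamp, 124 mm long, 85 g, in a grey foam tray (floor 6 mm, lip 14 mm above the bench); may be absent. Origin on its axis in the middle of the octagonal aluminium heat sink (40 mm across flats, x = -20 to +20 mm), the place to grip it; +x along the axis to the glass globe. It lies on one flat, two more upright at its sides, +x 0.15 rad above level, origin 22.7 mm above the floor. Brass cap: 26 mm diameter, x = -20 to -46 mm
- lamp_2_globe: fragile opal glass globe of lamp_2, fixed to it: 60 mm ball, origin at its centre, 50 mm along +x from the lamp's origin
- lamp_3: globe lamp, 124 mm long, 85 g, in a grey foam tray (floor 6 mm, lip 14 mm above the bench); may be absent. Origin on its axis in the middle of the octagonal aluminium heat sink (40 mm across flats, x = -20 to +20 mm), the place to grip it; +x along the axis to the glass globe. It lies on one flat, two more upright at its sides, +x 0.15 rad above level, origin 22.7 mm above the floor. Brass cap: 26 mm diameter, x = -20 to -46 mm
- lamp_3_globe: fragile opal glass globe of lamp_3, fixed to it: 60 mm ball, origin at its centre, 50 mm along +x from the lamp's origin
- pocket_0 (a point): where the origin of a seated lamp comes, 33 mm above the bench; axes of the case (+x lock to hinge, +z up). Globe towards +x: its centre comes 49 mm in +x, 7 mm higher, 7.6 mm down in a 40 mm round dimple. Cap on the -x side in a V cradle; the lamp keeps its 0.15 rad tilt. A 29 mm deep trough below the heat sink (x = -24 to +25 mm) leaves room for fingers; next pocket 70 mm along y, seated heat sinks 30 mm apart
- pocket_1 (a point): where the origin of a seated lamp comes, 33 mm above the bench; axes of the case (+x lock to hinge, +z up). Globe towards +x: its centre comes 49 mm in +x, 7 mm higher, 7.6 mm down in a 40 mm round dimple. Cap on the -x side in a V cradle; the lamp keeps its 0.15 rad tilt. A 29 mm deep trough below the heat sink (x = -24 to +25 mm) leaves room for fingers; next pocket 70 mm along y, seated heat sinks 30 mm apart
- pocket_2 (a point): where the origin of a seated lamp comes, 33 mm above the bench; axes of the case (+x lock to hinge, +z up). Globe towards +x: its centre comes 49 mm in +x, 7 mm higher, 7.6 mm down in a 40 mm round dimple. Cap on the -x side in a V cradle; the lamp keeps its 0.15 rad tilt. A 29 mm deep trough below the heat sink (x = -24 to +25 mm) leaves room for fingers; next pocket 70 mm along y, seated heat sinks 30 mm apart
- pocket_3 (a point): where the origin of a seated lamp comes, 33 mm above the bench; axes of the case (+x lock to hinge, +z up). Globe towards +x: its centre comes 49 mm in +x, 7 mm higher, 7.6 mm down in a 40 mm round dimple. Cap on the -x side in a V cradle; the lamp keeps its 0.15 rad tilt. A 29 mm deep trough below the heat sink (x = -24 to +25 mm) leaves room for fingers; next pocket 70 mm along y, seated heat sinks 30 mm apart
- lid (a joint): case lid (shell 152 by 316 mm, 30 mm deep, clear window): 0 shut, 1.58 to 1.66 rad standing open at the start; a stiff hinge holds it at any angle, about 3 N at its front edge moves it. It cannot shut over a globe that is not down in its dimple
- lid_hinge (a point): middle of the hinge line of the orange transit case, 44 mm above the bench; axes of the case: +x from lock to hinge (away from the robot), y along the hinge. The fixed case is 148 mm deep (x = -150 to -2 mm from here) and 312 mm wide, walls 44 mm high, 4 mm thick; four pockets side by side along y
- lid_edge (a point): middle of the lid's outer (top) face, 10 mm from its front edge: 142 mm from the hinge line along the lid and 34 mm out from it; 78 mm above the bench when shut
- lock (a joint): captive turn-button in front of the case: turns clockwise from above, from 0..0.3 rad at the start (open, tab beside the lid's lip) to 1.31 at its stop (locked, tab pointing to the hinge, over the lip). Friction 0.06 N m; stays where left
- lock_mouth (a point): centre of the mouth of the square recess in the top of the turn-button, 77 mm above the bench: 16.4 mm square, 16 mm deep, mouth chamfered 2.5 mm, axis vertical. The frame turns with the lock; the square's sides are turned 1.31 rad about +z from its x and y (with the lock at its stop they are in line with the case)
- key: T-key, 0.18 kg: red handle bar 18 mm (x) by 100 mm (y) by 34 mm high (z up), origin at the centre of the bar's underside; from it a 14 mm square steel shank goes 84 mm down, sides along x and y. It hangs shank down on its stand; grip the bar across x
- key_tip (a point): centre of the end of the key's square shank, 84 mm below its origin
- key_rest (a point): on the fixed wire stand (base 75 by 84 mm): where the key's origin is when it hangs there, 125 mm above the bench. The bar lies along this y across two saddles 36 mm either side, which turn up 16 mm at both ends (17 to 24 mm in front and behind)
- box_cutter: yellow box cutter, 177 mm long, bystander
- tape_measure: yellow tape measure 75 mm, bystander
- stapler: black stapler 135 mm long, bystander, under the riser shelf behind the foam tray. The riser's 28 mm front posts stand at x = 0.645 m, y = 0.06 and 0.42 m, with a beam across 0.27 m above the bench
- marker_blue: blue marker, 138 mm long, bystander

How it is judged:
By the outcome, as a careful person would: the job done as asked, in the order asked, and still so for the second after the job is handed in, with the robot touching nothing.
Of lamp_0, lamp_1, lamp_2, lamp_3 only 2 to 4 are there at a start; the rules pass over those that are not, and their reading is None.
At some moment in a run one of lamp_0, lamp_1, lamp_2, lamp_3 may be knocked a few centimetres aside while the robot is not near it.
It also fails if it takes over 210 s, if anything falls off the work surface, if the arm or the gripper's body presses on something with over 40 N, if the wrist force passes 120 N, or if a joint passes its speed limit or range.

## Working session

There is one attempt and no reset: what is moved stays moved. The work goes in short steps, Python scripts to look and compute and a tool call to move; the robot and the scene stay as the last step left them, time stands still between calls to the robot, and variables do not carry over. Pictures are saved under pics/ and viewed, at most 14 in all, crops included, and the job is handed in when it is done.

Besides the shell and the picture viewer there is one more tool, called after "Emit:" in YAML: its name, and indented under it one key for each argument. jog_arm: Moves the arm, as the interface text tells. Its arguments: {"type":"object","properties":{"targets":{"type":"array","items":{"type":"array","items":{"type":"array","items":{"type":"number"}}}},"fingers":{"type":"number"}},"required":["targets"]}

```bash
ls
cat > h.py <<'E'
import numpy as np, cv2, os
from scipy.spatial.transform import Rotation as R
from station import ctrl
os.makedirs('pics',exist_ok=True)
def grab(n):
    s=ctrl.sense(); im,d=ctrl.grab_frame(n); c=ctrl.camera_info(n)
    K=np.array(c['K'])
    if n=='wrist':
        T=np.array(c['T_tool_cam']); Rt=R.from_quat(s['eef_rot']).as_matrix()
        Rc=Rt@T[:3,:3]; o=Rt@T[:3,3]+np.array(s['ee_pos'])
    else:
        Rc=np.array(c['R']).T; o=-Rc@np.array(c['t'])
    return im,d,K,Rc,o
def cloud(d,K,Rc,o):
    v,u=np.mgrid[:d.shape[0],:d.shape[1]]
    p=np.stack([(u-K[0,2])/K[0,0]*d,(v-K[1,2])/K[1,1]*d,d],-1)
    P=p@Rc.T+o; P[d<=0]=np.nan; return P
def onplane(uv,z,K,Rc,o):
    uv=np.atleast_2d(np.asarray(uv,float)); r=np.c_[uv,np.ones(len(uv))]@np.linalg.inv(K).T@Rc.T
    return o+r*((z-o[2])/r[:,2])[:,None]
def save(n,im): cv2.imwrite('pics/'+n+'.png',cv2.cvtColor(im,cv2.COLOR_RGB2BGR))
E
python3 - <<'E'
from h import *
a=[]
for n in ['scene','side']:
    im,d,K,Rc,o=grab(n); save(n,im); np.savez(n,im=im,d=d,K=K,Rc=Rc,o=o); print(n,o,Rc[:,2])
s=ctrl.sense(); print(s, ctrl.pinch_z)
E
```

```text
pics
scene [-0.33259414 -0.46831488  0.7924213 ] [ 0.73418003  0.37828466 -0.56380883]
side [-0.11367074  0.86036995  1.02692053] [ 0.46285646 -0.60218457 -0.65049031]
{'t': 0.1, 'joints': array([ 1.29399696e+00,  2.13315215e-01, -3.49725319e-02,  1.32344501e+00,
        1.45545815e-05,  1.57080644e+00]), 'qd': array([-0.00197818, -0.00017034,  0.00162375, -0.00014298,  0.00024056,
        0.00109397]), 'joint_torque': array([ 3.33760890e-04, -6.87241817e+01,  4.87810206e+01,  1.20721146e-02,
        6.06311460e-05, -1.07189359e-05]), 'ee_pos': array([0.1365599 , 0.48070543, 0.23087094]), 'eef_rot': array([ 1.37963276e-01,  9.90437234e-01, -4.62736159e-04, -7.17997535e-05]), 'contact_force': array([-0.61519718,  0.39561838,  0.2389153 ]), 'torque': array([ 0.00862127, -0.01093778, -0.04766277]), 'finger_force': 0.0, 'grip_width': 0.08555409054745146} 0.0187
```

View pics/scene.png

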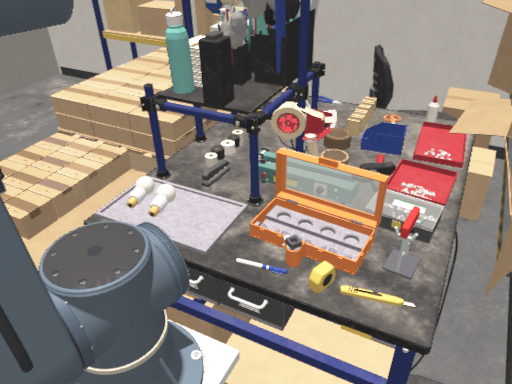

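View pics/side.png

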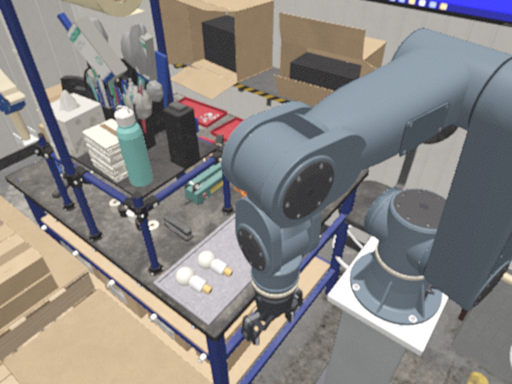

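Scene shows two lamps, at about (143,188) and (162,200), with the case at (315,215), the turn-button at (293,250) and the key at (405,228). Side shows the same two lamps, at (190,277) and (212,263). Next I measure them.

Run:
```python
from h import *
for n in ['scene','side']:
    z=np.load(n+'.npz'); im,d,K,Rc,o=[z[k] for k in ('im','d','K','Rc','o')]; P=cloud(d,K,Rc,o)
    hsv=cv2.cvtColor(im,cv2.COLOR_RGB2HSV); H,S,V=hsv[...,0],hsv[...,1],hsv[...,2]
    ok=np.isfinite(P[...,2])
    ws=lambda x0,x1,y0,y1,z0,z1: ok&(P[...,0]>x0)&(P[...,0]<x1)&(P[...,1]>y0)&(P[...,1]<y1)&(P[...,2]>z0)&(P[...,2]<z1)
    def comps(m,name,mn=15):
        k,l,st,c=cv2.connectedComponentsWithStats(m.astype(np.uint8))
        for i in range(1,k):
            if st[i,4]>=mn:
                q=P[(l==i)&ok]; print(n,name,c[i].round(1),st[i],'med',np.nanmedian(q,0).round(4),'top',np.percentile(q,97,axis=0).round(4),'bot',np.percentile(q,3,axis=0).round(4))
    tr=ws(.1,.75,.0,.8,.02,.12)
    comps(tr,'above tray',40)
    comps(tr&(H>12)&(H<30)&(S>110),'brass')
    orange=(H>3)&(H<16)&(S>150)&(V>90)&ws(.2,.8,-.5,.2,.01,.4)
    comps(orange,'orange',30)
    red=((H<4)|(H>174))&(S>150)&ws(.2,.8,-.6,.2,.05,.3)
    comps(red,'red',30)
```

```text
scene above tray [160.7 160. ] [155 146  13  28 226] med [0.6359 0.4077 0.0678] top [0.6521 0.4257 0.1165] bot [0.6291 0.4007 0.0218]
scene above tray [212.4 171.2] [202 162  23  19 221] med [0.6873 0.2391 0.0397] top [0.7463 0.2567 0.0484] bot [0.6511 0.2317 0.0237]
scene above tray [259.7 180.6] [250 166  26  35 421] med [0.6421 0.0541 0.0545] top [0.7496 0.0888 0.1164] bot [0.6297 0.0384 0.0219]
scene above tray [141.  190.3] [127 176  28  31 460] med [0.4976 0.3751 0.0438] top [0.5388 0.404  0.0643] bot [0.4353 0.3635 0.0228]
scene above tray [162.2 198.5] [149 184  27  32 482] med [0.489  0.2872 0.0441] top [0.5305 0.316  0.0642] bot [0.4281 0.2752 0.0238]
scene brass [132.6 202.5] [128 199   9   8  37] med [0.4395 0.3711 0.0308] top [0.4535 0.3847 0.0362] bot [0.4343 0.3657 0.0212]
scene brass [154.1 211.3] [149 208  10   8  38] med [0.4322 0.2825 0.0311] top [0.4462 0.2963 0.036 ] bot [0.4254 0.2775 0.0219]
scene orange [316.8 221.6] [ 250  152  138  120 3222] med [ 0.6186 -0.1774  0.0404] top [ 0.6693 -0.0144  0.1697] bot [ 0.4289 -0.3281  0.0129]
scene orange [327.8 162.6] [
[... 472 characters left out ...]
.0761 0.1176] bot [0.628  0.0532 0.0211]
side above tray [180.2 226.8] [169 218  23  19 211] med [0.6912 0.2591 0.0408] top [0.7445 0.2685 0.0466] bot [0.6508 0.2424 0.0241]
side above tray [153.1 258.8] [146 245  15  26 213] med [0.6337 0.4275 0.0654] top [0.6476 0.4361 0.1181] bot [0.6274 0.4101 0.0218]
side above tray [213.2 263.7] [198 251  35  26 489] med [0.491  0.3125 0.0453] top [0.5322 0.3365 0.0637] bot [0.4289 0.2866 0.0226]
side above tray [192.1 280.5] [176 267  37  27 540] med [0.4979 0.3999 0.0456] top [0.5378 0.4254 0.0639] bot [0.4366 0.374  0.0236]
side brass [214.4 187.9] [211 184   8   9  28] med [0.7458 0.0221 0.0353] top [0.749  0.0435 0.0454] bot [0.7427 0.002  0.0238]
```

Run:
```python
from h import *
from scipy.optimize import least_squares
A=[]
for n in ['scene','side']:
    z=np.load(n+'.npz'); im,d,K,Rc,o=[z[k] for k in ('im','d','K','Rc','o')]; P=cloud(d,K,Rc,o)
    for y0,y1 in ((.26,.345),(.35,.44)):
        m=(P[...,0]>.495)&(P[...,0]<.6)&(P[...,1]>y0)&(P[...,1]<y1)&(P[...,2]>.025)&(P[...,2]<.1)
        q=P[m]; f=least_squares(lambda c:np.linalg.norm(q-c,axis=1)-.03,q.mean(0)+[0,0,-.01],loss='soft_l1',f_scale=.002)
        print(n,'globe',f.x.round(4),len(q))
        m=(P[...,0]>.41)&(P[...,0]<.455)&(P[...,1]>y0-.01)&(P[...,1]<y1)&(P[...,2]>.02)&(P[...,2]<.1)
        q=P[m]; print('  cap',q.mean(0).round(4))
z=np.load('scene.npz'); P=cloud(*[z[k] for k in ('d','K','Rc','o')])
def cr(nm,u0,u1,v0,v1,s): save(nm,cv2.resize(z['im'][v0:v1,u0:u1],None,fx=s,fy=s,interpolation=cv2.INTER_CUBIC))
cr('sc_crop',240,440,140,280,4)
```

```text
scene globe [0.5202 0.3046 0.0355] 217
  cap [0.4413 0.2886 0.0333]
scene globe [0.5275 0.3933 0.0353] 226
  cap [0.4424 0.3757 0.0308]
side globe [0.5191 0.3089 0.0343] 217
  cap [0.4411 0.3021 0.0335]
side globe [0.5258 0.3978 0.0346] 273
  cap [0.444  0.3895 0.0321]
```

View pics/sc_crop.png

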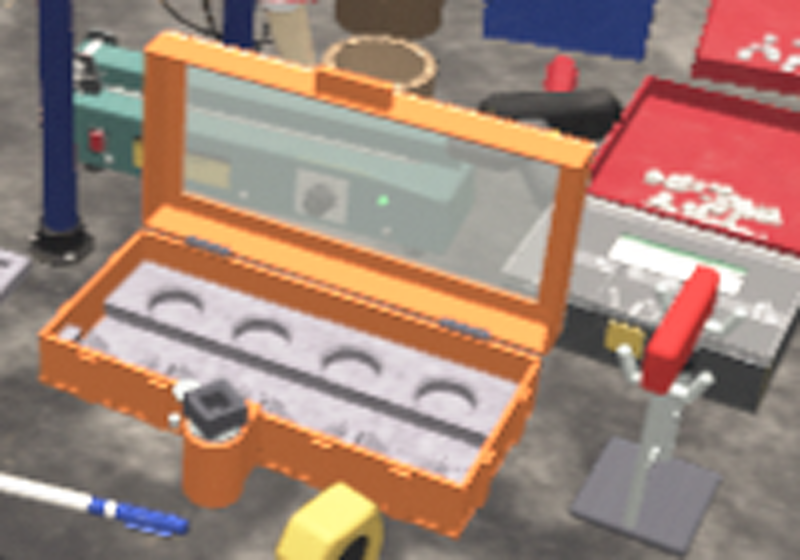

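Emit:
jog_arm:
  targets:
    - [[5,-3,2,0,0,5],[10,-6,4,0,0,10],[15,-9,6,0,0,15],[20,-11,6,0,0,17],[25,-13,6,0,0,17]]

```text
t: 0.72
ee_pos: [0.3882, 0.3499, 0.2914]
eef_rot: [-0.01, 1.0, 0.0, 0.0]
contact_force: [0.6, 0.6, 0.0]
grip_width: 0.0853
finger_force: 0.0
```

The crop shows the case open with four dimples, the button left of the front middle at crop (215,400), and the key bar running roughly depthwise at (682,330). Next is a wrist look above the tray.

Run:
```python
from h import *
im,d,K,Rc,o=grab('wrist'); save('w1',im); np.savez('w1',im=im,d=d,K=K,Rc=Rc,o=o); print(o,Rc.round(3),K)
P=cloud(d,K,Rc,o)
print([P[v,u].round(3) for v,u in ((10,10),(10,500),(370,10),(370,500))])
```

```text
[0.31853118 0.34757617 0.43490858] [[-0.02   0.961  0.276]
 [ 1.     0.018  0.006]
 [ 0.001  0.277 -0.961]] [[292.57544312   0.         251.47298279]
 [  0.         292.57544312 190.39564849]
 [  0.           0.           1.        ]]
[array([-0.046, -0.662, -0.942]), array([ 0.115,  0.864, -0.256]), array([0.382, 0.29 , 0.378]), array([0.378, 0.409, 0.379])]
```

View pics/w1.png

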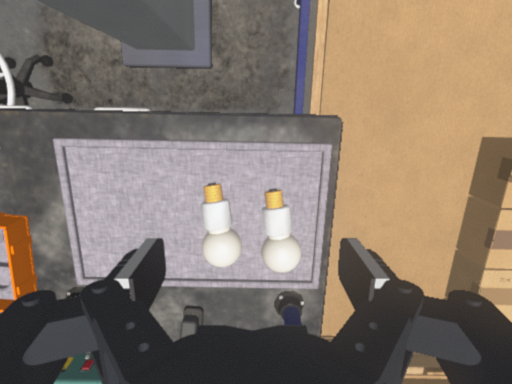

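Only two lamps are in the tray. Caps are at (213,192) and (275,198), globes at (222,248) and (281,253).

```bash
cat > lamps.py <<'E'
from h import *
from scipy.optimize import least_squares
def lamps(n='wrist',box=(.38,.6,.15,.5),g=None):
    im,d,K,Rc,o=g or grab(n); P=cloud(d,K,Rc,o)
    hsv=cv2.cvtColor(im,cv2.COLOR_RGB2HSV)
    w=lambda z0,z1:(P[...,0]>box[0])&(P[...,0]<box[1])&(P[...,1]>box[2])&(P[...,1]<box[3])&(P[...,2]>z0)&(P[...,2]<z1)
    br=w(.012,.06)&(hsv[...,0]>10)&(hsv[...,0]<30)&(hsv[...,1]>110)
    k,l,st,c=cv2.connectedComponentsWithStats(br.astype(np.uint8))
    out=[]
    for i in range(1,k):
        if st[i,4]<40: continue
        cap=onplane(c[i],.030,K,Rc,o)[0]
        m=w(.02,.12)&~br&(np.hypot(P[...,0]-cap[0],P[...,1]-cap[1])>.06)&(np.hypot(P[...,0]-cap[0],P[...,1]-cap[1])<.12)
        q=P[m]; q=q[np.abs(q[:,1]-cap[1])<.045]
        f=least_squares(lambda x:np.linalg.norm(q-x,axis=1)-.03,q.mean(0)+[0,0,-.01],loss='soft_l1',f_scale=.002).x
        a=(f-cap)[:2]; L=np.hypot(*a); a=a/L
        print('cap',cap.round(4),'globe',f.round(4),'L',L.round(4),'yaw',np.degrees(np.arctan2(a[1],a[0])).round(2),'origin from globe',(f[:2]-a*.0494).round(4)); out.append(f)
E
python3 - <<'E'
from lamps import *
z=np.load('w1.npz'); lamps(g=[z[k] for k in ('im','d','K','Rc','o')])
E
```

```text
cap [0.44   0.2946 0.03  ] globe [0.5209 0.307  0.0366] L 0.0818 yaw 8.73 origin from globe [0.472  0.2995]
cap [0.4476 0.383  0.03  ] globe [0.5281 0.3961 0.0367] L 0.0816 yaw 9.22 origin from globe [0.4794 0.3882]
```

Emit:
jog_arm:
  targets:
    - [[0,-6,1,0,0,0],[0,-12,2,0,0,0],[0,-18,3,0,0,0],[0,-24,4,0,0,0],[0,-30,5,0,0,0]]

```text
t: 1.4
ee_pos: [0.3861, 0.0492, 0.3415]
eef_rot: [-0.01, 1.0, -0.0, -0.0]
contact_force: [1.1, -0.1, 0.0]
grip_width: 0.0858
finger_force: 0.0
```

Emit:
jog_arm:
  targets:
    - [[0,-6,0,0,0,0],[0,-12,0,0,0,0],[0,-18,0,0,0,0],[0,-22,0,0,0,0],[0,-22,0,0,0,0]]

```text
t: 2.02
ee_pos: [0.3862, -0.1711, 0.3407]
eef_rot: [-0.008, 1.0, 0.0, -0.001]
contact_force: [0.7, 1.1, 1.1]
grip_width: 0.0854
finger_force: 0.0
```

Run:
```python
from h import *
im,d,K,Rc,o=grab('wrist'); save('w2',im); np.savez('w2',im=im,d=d,K=K,Rc=Rc,o=o); print(o,ctrl.sense()['ee_pos'],ctrl.sense()['eef_rot'])
```

```text
[ 0.31671625 -0.17315759  0.48430368] [ 0.38634869 -0.16978402  0.34087766] [-8.67779672e-03  9.99962209e-01  2.84106744e-04 -4.42411142e-04]
```

View pics/w2.png

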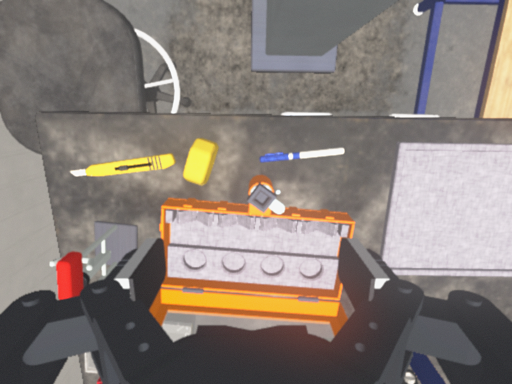

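The case is seen with dimples at (195,259), (234,263), (272,266) and (311,269). The button is at (264,193), and the key's red bar at (70,273) is partly hidden. Next I measure the case.

Run:
```python
from h import *
z=np.load('w2.npz'); im,d,K,Rc,o=[z[k] for k in ('im','d','K','Rc','o')]; P=cloud(d,K,Rc,o)
hsv=cv2.cvtColor(im,cv2.COLOR_RGB2HSV); H,S,V=[hsv[...,i] for i in range(3)]
# case top rim
m=(H>3)&(H<20)&(S>150)&(P[...,2]>.036)&(P[...,2]<.050)&(P[...,0]>.4)
q=P[m]; (c,sz,a)=cv2.minAreaRect(q[:,:2].astype(np.float32)); print('rim rect',c,sz,a,len(q))
# front wall line, side walls
b=cv2.boxPoints((c,sz,a)); print(b)
# dimples: project onto foam plane .0176, dark arcs -> via depth below foam
g=P[...,2]; foam=(g<.0145)&(g>.004)&(P[...,0]>.54)&(P[...,0]<.62)&(P[...,1]>-.32)&(P[...,1]<-.02)
k,l,st,cc=cv2.connectedComponentsWithStats(foam.astype(np.uint8))
for i in range(1,k):
    if st[i,4]>30: print('dimple',cc[i].round(1),st[i,2:],onplane(cc[i],.0145,K,Rc,o)[0].round(4), P[l==i].mean(0).round(4))
# lock top
t=(P[...,2]>.07)&(P[...,2]<.085)&(P[...,0]>.4)&(P[...,0]<.52)&(S<80)&(V<130)
k,l,st,cc=cv2.connectedComponentsWithStats(t.astype(np.uint8))
for i in range(1,k):
    if st[i,4]>30:
        q=P[l==i]; print('lock',cc[i],st[i,2:],q.mean(0).round(4),cv2.minAreaRect(q[:,:2].astype(np.float32)))
save('w2c',cv2.resize(im[165:325,40:370],None,fx=2.4,fy=2.4,interpolation=cv2.INTER_CUBIC))
save('w2l',cv2.resize(im[165:225,230:300],None,fx=8,fy=8,interpolation=cv2.INTER_CUBIC))
```

```text
rim rect (0.5429269671440125, -0.16461431980133057) (0.3143182098865509, 0.23483996093273163) 85.7751235961914 2167
[[ 0.41424796 -0.3126959 ]
 [ 0.6484498  -0.32999682]
 [ 0.67160594 -0.01653275]
 [ 0.43740416  0.00076818]]
dimple [261.8 244.7] [ 167   23 2349] [ 0.5506 -0.1509  0.0145] [ 0.5545 -0.1503  0.0066]
dimple [194.  259.3] [ 22  20 331] [ 0.5811 -0.2715  0.0145] [ 0.5856 -0.2731  0.0065]
dimple [233.1 262.4] [ 23  20 334] [ 0.5862 -0.2015  0.0145] [ 0.5908 -0.2019  0.0067]
dimple [271.8 265.4] [ 22  20 337] [ 0.5913 -0.1317  0.0145] [ 0.5958 -0.1311  0.0068]
dimple [310.5 268.5] [ 22  20 332] [ 0.5966 -0.0616  0.0145] [ 0.6011 -0.0598  0.0069]
lock [260.16216216 190.81081081] [29 17 37] [ 0.4346 -0.1582  0.074 ] ((0.43474459648132324, -0.1582747995853424), (0.020728813484311104, 0.041752710938453674), 9.095293998718262)
lock [262.3030303  201.72727273] [16 10 33] [ 0.4513 -0.1547  0.0741] ((0.4514041244983673, -0.1550799310207367), (0.01263535488396883, 0.022397149354219437), 10.095703125)
```

View pics/w2l.png

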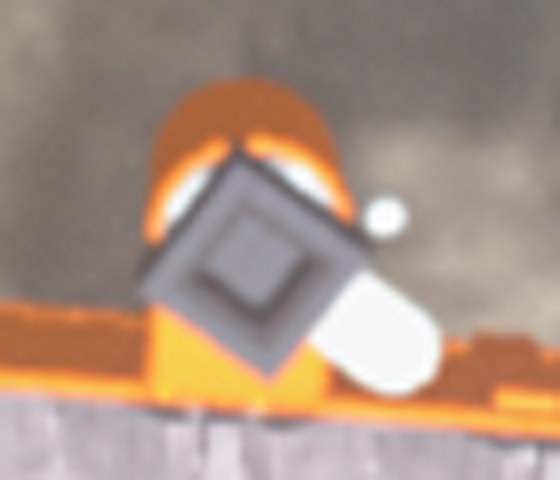

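Emit:
jog_arm:
  targets:
    - [[0,6,0,0,0,2],[0,12,0,0,0,4],[0,18,0,0,0,6],[1,24,0,0,0,8],[2,30,0,0,0,8]]
  fingers: 7.5

```text
t: 2.7
ee_pos: [0.4057, 0.134, 0.3416]
eef_rot: [-0.081, 0.997, 0.0, 0.0]
contact_force: [1.6, -0.5, 0.3]
grip_width: 0.0749
finger_force: 0.0
```

Emit:
jog_arm:
  targets:
    - [[1,5,-2,0,0,0],[2,10,-5,0,0,0],[2,15,-8,0,0,0],[2,17,-10,0,0,0],[2,17,-10,0,0,0]]

```text
t: 3.32
ee_pos: [0.4247, 0.3023, 0.2398]
eef_rot: [-0.081, 0.997, -0.001, -0.001]
contact_force: [-0.6, 0.2, 0.7]
grip_width: 0.0748
finger_force: 0.0
```

Run:
```python
from lamps import *
lamps(); s=ctrl.sense(); print(s['ee_pos'],s['t'],R.from_quat(s['eef_rot']).as_matrix().round(3))
```

```text
cap [0.4401 0.2942 0.03  ] globe [0.5208 0.307  0.0366] L 0.0817 yaw 9.02 origin from globe [0.472  0.2992]
cap [0.4477 0.3825 0.03  ] globe [0.528  0.3961 0.0367] L 0.0814 yaw 9.62 origin from globe [0.4793 0.3879]
[0.42542763 0.30157548 0.24112919] 3.375 [[-0.987 -0.161 -0.001]
 [-0.161  0.987 -0.001]
 [ 0.001 -0.001 -1.   ]]
```

Emit:
jog_arm:
  targets:
    - [[4.6,-0.2,-4,0,0,0],[4.6,-0.2,-10,0,0,0],[4.6,-0.2,-16,0,0,0],[4.6,-0.2,-20,0,0,0],[4.6,-0.2,-22.8,0,0,0]]

```text
t: 4.0
ee_pos: [0.4725, 0.2982, 0.0129]
eef_rot: [-0.079, 0.997, -0.0, 0.0]
contact_force: [-0.0, 0.4, 0.2]
grip_width: 0.0748
finger_force: 0.0
```

Emit:
jog_arm:
  targets:
    - [[0,0,0,0,0,0],[0,0,0,0,0,0]]

```text
t: 4.25
ee_pos: [0.4736, 0.2993, 0.0153]
eef_rot: [-0.079, 0.997, 0.001, 0.001]
contact_force: [-0.0, -0.2, 1.0]
grip_width: 0.0747
finger_force: 0.0
```

Emit:
jog_arm:
  targets:
    - [[0,0,0,0,0,0],[0,0,0,0,0,0],[0,0,0,0,0,0],[0,0,0,0,0,0],[0,0,0,0,0,0]]
  fingers: 3.6

```text
t: 4.88
ee_pos: [0.4733, 0.2992, 0.0145]
eef_rot: [-0.08, 0.997, 0.0, 0.001]
contact_force: [-1.6, -2.7, 11.5]
grip_width: 0.0388
finger_force: 58.9
```

Emit:
jog_arm:
  targets:
    - [[0,0,2,0,0,0],[0,0,6,0,0,0],[0,0,10,0,0,0],[0,0,14,0,0,0],[0,0,16,0,0,0]]

```text
t: 5.5
ee_pos: [0.4732, 0.2994, 0.176]
eef_rot: [-0.08, 0.997, 0.001, 0.001]
contact_force: [-0.3, -0.2, -0.7]
grip_width: 0.0391
finger_force: 60.7
```

Emit:
jog_arm:
  targets:
    - [[1,-6,1,0,0,-3],[2,-12,2,0,0,-6],[3,-18,2,0,0,-9],[4,-24,2,0,0,-12],[5,-30,2,0,0,-13]]

```text
t: 6.12
ee_pos: [0.5227, -0.003, 0.1938]
eef_rot: [0.034, 0.999, 0.0, 0.0]
contact_force: [1.0, -0.1, -1.2]
grip_width: 0.0391
finger_force: 60.8
```

Emit:
jog_arm:
  targets:
    - [[0,-2,0,0,0,0],[0,-5,0,0,0,0],[0,-5,0,0,0,0],[0,-5,0,0,0,0]]

```text
t: 6.62
ee_pos: [0.5226, -0.0507, 0.1935]
eef_rot: [0.034, 0.999, 0.0, 0.0]
contact_force: [-0.3, -0.1, -1.3]
grip_width: 0.039
finger_force: 60.9
```

Run:
```python
from h import *
im,d,K,Rc,o=grab('wrist'); save('w3',im); np.savez('w3',im=im,d=d,K=K,Rc=Rc,o=o)
s=ctrl.sense(); print(s['ee_pos'],s['contact_force'],s['t'],R.from_quat(s['eef_rot']).as_matrix().round(3))
P=cloud(d,K,Rc,o)
# held globe
from scipy.optimize import least_squares
e=s['ee_pos']; m=(np.abs(P[...,0]-e[0]-.05)<.035)&(np.abs(P[...,1]-e[1])<.035)&(P[...,2]>e[2]-.02)&(P[...,2]<e[2]+.075)
q=P[m]; f=least_squares(lambda x:np.linalg.norm(q-x,axis=1)-.03,q.mean(0)+[0,0,-.01],loss='soft_l1',f_scale=.002); print('globe-tcp',f.x-e,len(q),np.abs(f.fun).mean())
```

```text
[ 0.52261803 -0.05039107  0.19345321] [ 0.10366009 -0.12358948 -1.34594345] 6.675 [[-0.998  0.067  0.   ]
 [ 0.067  0.998  0.   ]
 [-0.     0.    -1.   ]]
globe-tcp [ 0.01663936 -0.00219285  0.00508774] 1884 0.0018756044730440105
```

View pics/w3.png

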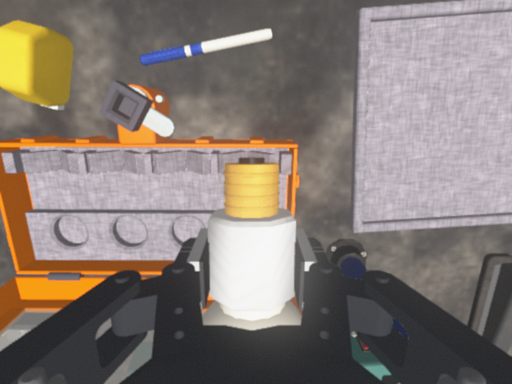

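```bash
cat > held.py <<'E'
from h import *
def held(g=None):
    s=ctrl.sense(); im,d,K,Rc,o=g or grab('wrist'); P=cloud(d,K,Rc,o)
    Rt=R.from_quat(s['eef_rot']).as_matrix(); L=(P-s['ee_pos'])@Rt  # tool coords
    L[...,0]*=-1; L[...,2]*=-1   # ahead, up
    hsv=cv2.cvtColor(im,cv2.COLOR_RGB2HSV)
    br=(hsv[...,0]>10)&(hsv[...,0]<30)&(hsv[...,1]>110)&(np.abs(L[...,1])<.02)&(np.abs(L[...,0]+.034)<.025)&(L[...,2]>-.01)
    m=(np.abs(L[...,1])<.006)&(np.abs(L[...,0])<.06)&(L[...,2]>.0)&(L[...,2]<.06)
    q=L[br]; print('cap x',np.percentile(q[:,0],[2,98]).round(4),'y',np.percentile(q[:,1],[2,50,98]).round(4))
    t=m&~br&(L[...,2]>.025); q=L[t]; print('sink x',np.percentile(q[:,0],[2,98]).round(4),'n',len(q))
    q=q[(q[:,0]>-.014)]; p=np.polyfit(q[:,0],q[:,2],1); print('top slope',p[0].round(3),'z at 0',p[1].round(4))
E
python3 - <<'E'
from held import *
z=np.load('w3.npz'); held([z[k] for k in ('im','d','K','Rc','o')])
E
```

```text
cap x [-0.0455 -0.0233] y [-0.0126 -0.0012  0.0105]
sink x [-0.0233  0.0229] n 3133
top slope 0.06 z at 0 0.035
```

Run:
```python
from h import *
z=np.load('w3.npz'); im,d,K,Rc,o=[z[k] for k in ('im','d','K','Rc','o')]
s=ctrl.sense(); P=cloud(d,K,Rc,o); Rt=R.from_quat(s['eef_rot']).as_matrix(); L=(P-s['ee_pos'])@Rt*[-1,1,-1]
for v in range(155,330,8): print(v,[tuple((L[v,u]*1e3).round(1)) for u in (240,251,262)], im[v,251])
```

```text
155 [(np.float64(-18.3), np.float64(-13.5), np.float64(-175.4)), (np.float64(-17.8), np.float64(-1.4), np.float64(-178.3)), (np.float64(-19.7), np.float64(10.3), np.float64(-166.5))] [157 142 146]
163 [(np.float64(-44.7), np.float64(-6.3), np.float64(11.6)), (np.float64(-45.4), np.float64(-1.2), np.float64(15.2)), (np.float64(-44.9), np.float64(3.8), np.float64(12.6))] [132 110  96]
171 [(np.float64(-42.9), np.float64(-5.9), np.float64(20.6)), (np.float64(-43.0), np.float64(-1.2), np.float64(21.1)), (np.float64(-42.7), np.float64(3.5), np.float64(19.5))] [244 218 112]
179 [(np.float64(-39.5), np.float64(-6.0), np.float64(20.9)), (np.float64(-39.9), np.float64(-1.2), np.float64(22.6)), (np.float64(-39.6), np.float64(3.5), np.float64(21.4))] [245 224 117]
187 [(np.float64(-36.2), np.float64(-6.0), np.float64(22.0)), (np.float64(-36.4), np.float64(-1.2), np.float64(22.8)), (np.float64(-35.9), np.float64(3.5), np.float64(20.9))] [244 215 110]
195 [(np.float64(-32.9), np.float64(-6.0), np.float64(22.8)), (np.float64(-32.9), np.float64(-1.2), np.float64(23.1)), (np.float64(-32.7), np.float
[... 2329 characters left out ...]
 np.float64(36.2)), (np.float64(9.6), np.float64(-1.3), np.float64(36.1)), (np.float64(9.2), np.float64(3.4), np.float64(36.7))] [245 245 244]
307 [(np.float64(13.2), np.float64(-6.0), np.float64(36.7)), (np.float64(12.7), np.float64(-1.3), np.float64(37.3)), (np.float64(13.2), np.float64(3.4), np.float64(36.7))] [244 244 243]
315 [(np.float64(19.6), np.float64(-6.2), np.float64(33.8)), (np.float64(19.0), np.float64(-1.3), np.float64(34.6)), (np.float64(19.5), np.float64(3.6), np.float64(33.9))] [247 247 245]
323 [(np.float64(22.4), np.float64(-6.2), np.float64(35.5)), (np.float64(21.4), np.float64(-1.3), np.float64(36.8)), (np.float64(21.9), np.float64(3.5), np.float64(36.2))] [215 211 196]
```

Run:
```python
from h import *
z=np.load('w3.npz'); im,d,K,Rc,o=[z[k] for k in ('im','d','K','Rc','o')]; P=cloud(d,K,Rc,o); print(o)
g=P[...,2]
print('foam z',np.nanmedian(g[212:215,30:200]),np.nanmedian(g[228:236,65:80]))
m=(g<.0135)&(g>.003)&(P[...,0]>.55)&(P[...,0]<.63)&(P[...,1]>-.32)&(P[...,1]<-.09)
k,l,st,cc=cv2.connectedComponentsWithStats(m.astype(np.uint8))
for i in range(1,k):
    if st[i,4]>300:
        b=onplane([[cc[i][0],st[i,1]],[cc[i][0],st[i,1]+st[i,3]-1]],.0135,K,Rc,o)
        print('dimple',cc[i].round(1),st[i,:4],onplane(cc[i],.0155,K,Rc,o)[0].round(4))
hsv=cv2.cvtColor(im,cv2.COLOR_RGB2HSV)
orr=(hsv[...,0]>3)&(hsv[...,0]<20)&(hsv[...,1]>150)&(np.abs(g-.044)<.004)
for y0,y1 in ((-.30,-.20),(-.12,-.02)):
    q=P[orr&(P[...,1]>y0)&(P[...,1]<y1)&(P[...,0]<.5)]; print('front rim x', np.percentile(q[:,0],[5,50,95]).round(4),len(q))
q=P[orr&(P[...,0]>.49)&(P[...,0]<.55)]
for s in (q[:,1]>-.1,q[:,1]<-.2): print('side rim',np.percentile(q[s][:,1],[5,50,95]).round(4),q[s][:,0].mean())
```

```text
[ 0.45306468 -0.04685751  0.33699526]
foam z 0.01824532773271975 0.005798400361298944
dimple [142.9 205.2] [ 28 195 194  17] [ 0.5546 -0.1796  0.0155]
dimple [ 70.7 230.4] [ 55 216  33  30] [ 0.58   -0.2707  0.0155]
dimple [129.4 230.6] [113 216  33  30] [ 0.5851 -0.2011  0.0155]
dimple [185.9 228.5] [172 216  32  29] [ 0.5869 -0.1338  0.0155]
front rim x [0.4704 0.475  0.4793] 480
front rim x [0.4832 0.4877 0.4919] 445
side rim [-0.0473 -0.0088 -0.0043] 0.5115069183234983
side rim [-0.3183 -0.3155 -0.3133] 0.5333094957101068
```

Emit:
jog_arm:
  targets:
    - [[2.4,-0.7,-3,0,0,0],[2.4,-0.7,-8,0,0,0],[2.4,-0.7,-12,0,0,0],[2.4,-0.7,-14.5,0,0,0],[2.4,-0.7,-15.5,0,0,0]]

```text
t: 7.3
ee_pos: [0.5459, -0.0571, 0.0371]
eef_rot: [0.033, 0.999, 0.0, -0.001]
contact_force: [0.4, 0.0, -0.3]
grip_width: 0.0389
finger_force: 60.9
```

Emit:
jog_arm:
  targets:
    - [[0,0,-0.4,0,0,0],[0,0,-0.8,0,0,0],[0,0,-1.2,0,0,0],[0,0,-1.5,0,0,0],[0,0,-1.6,0,0,0]]

```text
t: 7.92
ee_pos: [0.5466, -0.0581, 0.0223]
eef_rot: [0.034, 0.999, 0.0, 0.0]
contact_force: [-0.5, -0.1, -0.6]
grip_width: 0.0388
finger_force: 60.9
```

Emit:
jog_arm:
  targets:
    - [[0,0,-0.1,0,0,0],[0,0,-0.2,0,0,0],[0,0,-0.3,0,0,0],[0,0,-0.4,0,0,0],[0,0,-0.4,0,0,0]]

```text
t: 8.55
ee_pos: [0.5472, -0.0578, 0.0193]
eef_rot: [0.034, 0.999, 0.0, 0.001]
contact_force: [-3.0, 3.4, 15.6]
grip_width: 0.0387
finger_force: 63.0
```

Emit:
jog_arm:
  targets:
    - [[0,0,0.1,0,0,0],[0,0,0.1,0,0,0]]

```text
t: 8.8
ee_pos: [0.547, -0.0577, 0.0196]
eef_rot: [0.034, 0.999, 0.0, 0.0]
contact_force: [0.3, 4.8, 6.0]
grip_width: 0.0389
finger_force: 61.6
```

Emit:
jog_arm:
  targets:
    - [[0,0,0,0,0,0],[0,0,0,0,0,0],[0,0,0,0,0,0],[0,0,0,0,0,0]]
  fingers: 5.4

```text
t: 9.3
ee_pos: [0.5466, -0.0581, 0.0192]
eef_rot: [0.034, 0.999, -0.0, -0.0]
contact_force: [0.1, -0.1, 1.0]
grip_width: 0.054
finger_force: 0.0
```

Emit:
jog_arm:
  targets:
    - [[0,0,2,0,0,0],[0,0,6,0,0,0],[-2,0,12,0,0,0],[-6,0,18,0,0,0],[-11,0,23,0,0,0]]

```text
t: 9.93
ee_pos: [0.4486, -0.0581, 0.2378]
eef_rot: [0.034, 0.999, -0.0, 0.001]
contact_force: [0.5, -0.2, 0.8]
grip_width: 0.054
finger_force: 0.0
```

Run:
```python
from lamps import *
g=grab('wrist'); save('w4',g[0]); lamps(g=g,box=(.45,.64,-.32,-.01)); s=ctrl.sense(); print(s['ee_pos'],s['eef_rot'],s['contact_force'])
print('seated expected globe (.5956,-.0614,.040)')
```

```text
cap [ 0.5018 -0.2301  0.03  ] globe [ 0.5763 -0.2359 -0.0052] L 0.0747 yaw -4.48 origin from globe [ 0.527 -0.232]
cap [ 0.5161 -0.0563  0.03  ] globe [ 0.598  -0.0611  0.0416] L 0.082 yaw -3.4 origin from globe [ 0.5487 -0.0582]
cap [ 0.6284 -0.0888  0.03  ] globe [ 0.548  -0.0631  0.0282] L 0.0844 yaw 162.21 origin from globe [ 0.5951 -0.0782]
cap [ 0.6506 -0.1305  0.03  ] globe [ 0.5893 -0.115   0.0427] L 0.0633 yaw 165.79 origin from globe [ 0.6372 -0.1271]
[ 0.44587848 -0.05816877  0.24332575] [ 3.37128948e-02  9.99427583e-01 -3.97755577e-04  2.79102600e-03] [ 4.30471042 -0.88984739 11.72997419]
seated expected globe (.5956,-.0614,.040)
```

View pics/w4.png

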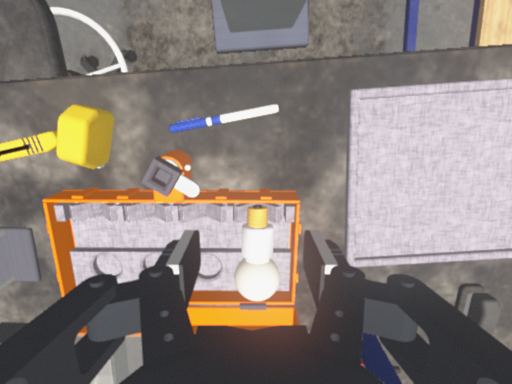

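Lamp 1 sits in the right-hand pocket: globe at (257,280), cap in the notch at (258,215). I go back for lamp 2.

Emit:
jog_arm:
  targets:
    - [[0,6,0,0,0,3],[0,12,0,0,0,6],[0,18,0,0,0,9],[0,24,0,0,0,12],[0,30,0,0,0,13.5]]
  fingers: 7.5

```text
t: 10.6
ee_pos: [0.449, 0.244, 0.2361]
eef_rot: [-0.085, 0.996, 0.0, 0.0]
contact_force: [0.8, -0.0, -0.4]
grip_width: 0.0745
finger_force: 0.0
```

Emit:
jog_arm:
  targets:
    - [[0,6,0,0,0,0],[0,12,0,0,0,0],[0,14,0,0,0,0],[0,14,0,0,0,0]]

```text
t: 11.1
ee_pos: [0.4489, 0.3832, 0.2353]
eef_rot: [-0.085, 0.996, -0.0, -0.0]
contact_force: [-0.4, -0.5, 0.1]
grip_width: 0.0754
finger_force: 0.0
```

Run:
```python
from lamps import *
lamps(); s=ctrl.sense(); print(s['ee_pos'],s['t'],R.from_quat(s['eef_rot']).as_matrix().round(3))
```

```text
cap [0.4471 0.3829 0.03  ] globe [0.5281 0.3961 0.0367] L 0.082 yaw 9.27 origin from globe [0.4793 0.3881]
[0.44911274 0.38208627 0.23556089] 11.15 [[-0.986 -0.168 -0.   ]
 [-0.168  0.986 -0.001]
 [ 0.    -0.001 -1.   ]]
```

Emit:
jog_arm:
  targets:
    - [[3.1,0.5,-4,0,0,0],[3.1,0.5,-10,0,0,0],[3.1,0.5,-16,0,0,0],[3.1,0.5,-20,0,0,0],[3.1,0.5,-21.9,0,0,0]]

```text
t: 11.78
ee_pos: [0.4795, 0.3847, 0.0149]
eef_rot: [-0.083, 0.997, -0.001, -0.001]
contact_force: [-0.5, 0.4, -0.3]
grip_width: 0.0749
finger_force: 0.0
```

Emit:
jog_arm:
  targets:
    - [[0,0,0,0,0,0],[0,0,0,0,0,0]]

```text
t: 12.02
ee_pos: [0.481, 0.3868, 0.0184]
eef_rot: [-0.084, 0.996, 0.0, 0.001]
contact_force: [0.6, 0.4, -0.1]
grip_width: 0.0749
finger_force: 0.0
```

Emit:
jog_arm:
  targets:
    - [[0,0,0,0,0,0],[0,0,0,0,0,0],[0,0,0,0,0,0],[0,0,0,0,0,0],[0,0,0,0,0,0]]
  fingers: 3.6

```text
t: 12.65
ee_pos: [0.4808, 0.387, 0.018]
eef_rot: [-0.084, 0.996, 0.0, 0.001]
contact_force: [-1.2, -2.9, 9.2]
grip_width: 0.0389
finger_force: 59.0
```

Emit:
jog_arm:
  targets:
    - [[0,0,2,0,0,0],[0,0,6,0,0,0],[0,0,10,0,0,0],[0,0,14,0,0,0],[0,0,18,0,0,0]]

```text
t: 13.28
ee_pos: [0.4801, 0.3869, 0.1987]
eef_rot: [-0.084, 0.996, 0.0, 0.0]
contact_force: [0.4, 0.7, -1.3]
grip_width: 0.0385
finger_force: 60.6
```

Emit:
jog_arm:
  targets:
    - [[1,-6,0,0,0,-3],[2,-12,0,0,0,-6],[3,-18,0,0,0,-9],[4,-24,0,0,0,-12],[4,-30,0,0,0,-13.8]]

```text
t: 13.9
ee_pos: [0.5205, 0.085, 0.1973]
eef_rot: [0.037, 0.999, 0.0, 0.0]
contact_force: [0.9, 0.1, -0.4]
grip_width: 0.0393
finger_force: 60.7
```

Emit:
jog_arm:
  targets:
    - [[0,-6,0,0,0,0],[0,-12,0,0,0,0],[0,-18,0,0,0,0],[0,-24,0,0,0,0],[0,-28,0,0,0,0]]

```text
t: 14.52
ee_pos: [0.5199, -0.1956, 0.1973]
eef_rot: [0.037, 0.999, -0.0, 0.0]
contact_force: [0.3, 0.6, -0.4]
grip_width: 0.0385
finger_force: 60.7
```

Emit:
jog_arm:
  targets:
    - [[0,0,0,0,0,0],[0,0,0,0,0,0],[0,0,0,0,0,0]]

```text
t: 14.9
ee_pos: [0.5204, -0.192, 0.1972]
eef_rot: [0.036, 0.999, 0.0, 0.0]
contact_force: [0.2, 0.9, -1.2]
grip_width: 0.0386
finger_force: 60.8
```

Run:
```python
from h import *
im,d,K,Rc,o=grab('wrist'); s=ctrl.sense(); print(s['ee_pos'],s['eef_rot'],s['t'])
P=cloud(d,K,Rc,o); L=(P-s['ee_pos'])@R.from_quat(s['eef_rot']).as_matrix()*[-1,1,-1]
for v in range(211,320,8): print(v,(L[v,251]*1e3).round(1))
g=P[...,2]; m=(g<.0135)&(g>.003)&(P[...,0]>.57)&(P[...,0]<.63)&(P[...,1]>-.32)&(P[...,1]<-.09)
k,l,st,cc=cv2.connectedComponentsWithStats(m.astype(np.uint8))
for i in range(1,k):
    if st[i,4]>300: print('dimple',st[i,:4],onplane(cc[i],.0155,K,Rc,o)[0].round(4))
```

```text
[ 0.52041489 -0.19202313  0.19715337] [3.55677076e-02 9.99367267e-01 2.38279021e-05 6.03965166e-05] 14.95
211 [-24.6  -1.   20.2]
219 [-23.4  -1.   27. ]
227 [-19.8  -1.   27.1]
235 [-17.3  -1.   29.9]
243 [-13.6  -1.   29.9]
251 [-10.   -1.   30.2]
259 [-6.9 -1.  31.5]
267 [-2.9 -1.  31.2]
275 [ 1.  -1.  31.3]
283 [ 4.  -1.  32.7]
291 [ 8.2 -1.  32.5]
299 [11.3 -1.  33.8]
307 [17.9 -1.  30.6]
315 [21.6 -1.1 31.3]
dimple [294 209  29  29] [ 0.5882 -0.1289  0.0155]
dimple [174 213  33  26] [ 0.5809 -0.2721  0.0155]
```

Emit:
jog_arm:
  targets:
    - [[1.6,-0.6,-3,0,0,0],[1.6,-0.6,-8,0,0,0],[1.6,-0.6,-12,0,0,0],[1.6,-0.6,-14.5,0,0,0],[1.6,-0.6,-15.5,0,0,0]]

```text
t: 15.58
ee_pos: [0.5357, -0.1981, 0.0409]
eef_rot: [0.036, 0.999, 0.0, -0.001]
contact_force: [-0.1, -0.1, -0.7]
grip_width: 0.0388
finger_force: 60.8
```

Emit:
jog_arm:
  targets:
    - [[0,0,-0.4,0,0,0],[0,0,-0.8,0,0,0],[0,0,-1.2,0,0,0],[0,0,-1.5,0,0,0],[0,0,-1.7,0,0,0]]

```text
t: 16.2
ee_pos: [0.5364, -0.1991, 0.025]
eef_rot: [0.036, 0.999, -0.0, 0.0]
contact_force: [0.6, 0.3, 4.6]
grip_width: 0.0387
finger_force: 61.3
```

Emit:
jog_arm:
  targets:
    - [[0,0.1,0,0,0,0],[0,0.1,-0.1,0,0,0],[0,0.1,-0.15,0,0,0],[0,0.1,-0.2,0,0,0]]

```text
t: 16.7
ee_pos: [0.5366, -0.1979, 0.0235]
eef_rot: [0.036, 0.999, 0.0, 0.0]
contact_force: [-1.7, 3.5, 11.7]
grip_width: 0.0385
finger_force: 62.2
```

Emit:
jog_arm:
  targets:
    - [[0,0,-0.02,0,0,0],[0,0,-0.02,0,0,0],[0,0,-0.02,0,0,0],[0,0,-0.02,0,0,0]]
  fingers: 5.4

```text
t: 17.2
ee_pos: [0.5363, -0.198, 0.0227]
eef_rot: [0.036, 0.999, 0.0, -0.0]
contact_force: [0.0, 1.2, 0.4]
grip_width: 0.0538
finger_force: 0.0
```

Emit:
jog_arm:
  targets:
    - [[0,0,2,0,0,0],[0,0,6,0,0,0],[-2,0,12,0,0,0],[-7,0,18,0,0,0],[-13,0,24,0,0,0]]

```text
t: 17.82
ee_pos: [0.4322, -0.1979, 0.2367]
eef_rot: [0.036, 0.999, -0.0, 0.0]
contact_force: [1.1, -1.5, 0.8]
grip_width: 0.0537
finger_force: 0.0
```

Emit:
jog_arm:
  targets:
    - [[0,0,0,0,0,0],[0,0,0,0,0,0],[0,0,0,0,0,0]]
  fingers: 0

```text
t: 18.2
ee_pos: [0.4332, -0.1978, 0.2339]
eef_rot: [0.036, 0.999, 0.0, -0.001]
contact_force: [0.7, 0.2, -0.1]
grip_width: 0.0009
finger_force: 0.0
```

Run:
```python
from lamps import *
g=grab('wrist'); im,d,K,Rc,o=g; np.savez('w5',im=im,d=d,K=K,Rc=Rc,o=o); save('w5',im); lamps(g=g,box=(.45,.615,-.32,-.01)); s=ctrl.sense(); print(s['ee_pos'],s['eef_rot'],s['contact_force'],s['t'])
g=grab('scene'); P=cloud(*g[1:]); hsv=cv2.cvtColor(g[0],cv2.COLOR_RGB2HSV)
red=((hsv[...,0]<4)|(hsv[...,0]>174))&(hsv[...,1]>150)&(P[...,2]>.11)&(P[...,2]<.18)&(P[...,0]<.65)&(P[...,0]>.4)&(P[...,1]<-.35)&(P[...,1]>-.5)
q=P[red]; t=q[q[:,2]>.152]; print('key',len(q),cv2.minAreaRect(t[:,:2].astype(np.float32)),np.percentile(q,[2,98],axis=0).round(4))
```

```text
cap [ 0.4891 -0.2002  0.03  ] globe [ 0.5846 -0.1973  0.0427] L 0.0955 yaw 1.76 origin from globe [ 0.5352 -0.1988]
cap [ 0.5029 -0.1954  0.03  ] globe [ 0.483  -0.1679  0.0667] L 0.034 yaw 125.83 origin from globe [ 0.5119 -0.2079]
cap [ 0.5147 -0.0561  0.03  ] globe [ 0.582  -0.045   0.0379] L 0.0682 yaw 9.33 origin from globe [ 0.5332 -0.0531]
cap [ 0.5893 -0.0044  0.03  ] globe [ 0.5315 -0.0343  0.0138] L 0.0651 yaw -152.62 origin from globe [ 0.5753 -0.0116]
[ 0.43322405 -0.19781124  0.2339014 ] [ 3.60880279e-02  9.99348098e-01  3.88897467e-04 -9.39421138e-04] [ 0.42316799 -0.45778038 -0.61585457] 18.25
key 267 ((0.5506539940834045, -0.4136209189891815), (0.017989564687013626, 0.095887191593647), 83.55636596679688) [[ 0.5035 -0.424   0.1336]
 [ 0.5945 -0.402   0.1616]]
```

View pics/w5.png

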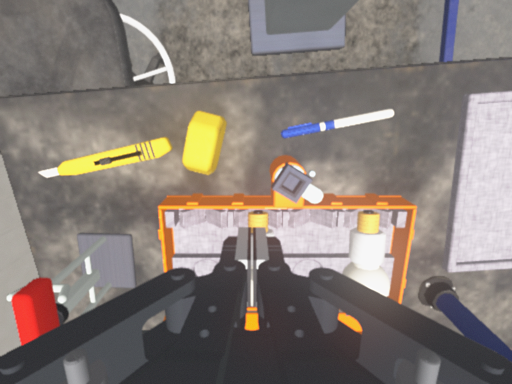

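Lamp 2's cap sits in its notch at (258,218), with its globe hidden by the closed fingers. Before closing the lid I check globe heights and the space behind it.

Run:
```python
from h import *
from scipy.optimize import least_squares
g=grab('scene'); P=cloud(*g[1:]); s=ctrl.sense(); print('j',s['joints'].round(3))
for c in ((.5852,-.2013),(.5956,-.0614)):
    q=P[(np.hypot(P[...,0]-c[0],P[...,1]-c[1])<.04)&(P[...,2]>.03)&(P[...,2]<.1)]
    f=least_squares(lambda x:np.linalg.norm(q-x,axis=1)-.03,[*c,.04],loss='soft_l1',f_scale=.002).x; print('globe',f.round(4),len(q),np.percentile(q[:,2],98))
w=(P[...,1]>-.24)&(P[...,1]<-.10)&(P[...,0]>.62)&(P[...,0]<.80)&(P[...,2]>.02)&(P[...,2]<.5)
q=P[w]
for x in np.arange(.62,.80,.01):
    t=q[(q[:,0]>=x)&(q[:,0]<x+.01)]
    if len(t): print(round(x,2),len(t),np.percentile(t[:,2],[2,98]).round(3))
save('s2',cv2.resize(g[0][130:290,235:445],None,fx=3.8,fy=3.7,interpolation=cv2.INTER_CUBIC))
```

```text
j [-0.428  0.165 -0.086  1.321 -0.    -0.356]
globe [ 0.584  -0.2036  0.0409] 316 0.07128536913432719
globe [ 0.5951 -0.0644  0.041 ] 290 0.07054706689038096
0.62 221 [0.021 0.197]
0.63 162 [0.031 0.214]
0.64 129 [0.046 0.198]
0.65 880 [0.047 0.195]
0.66 399 [0.046 0.173]
```

View pics/s2.png

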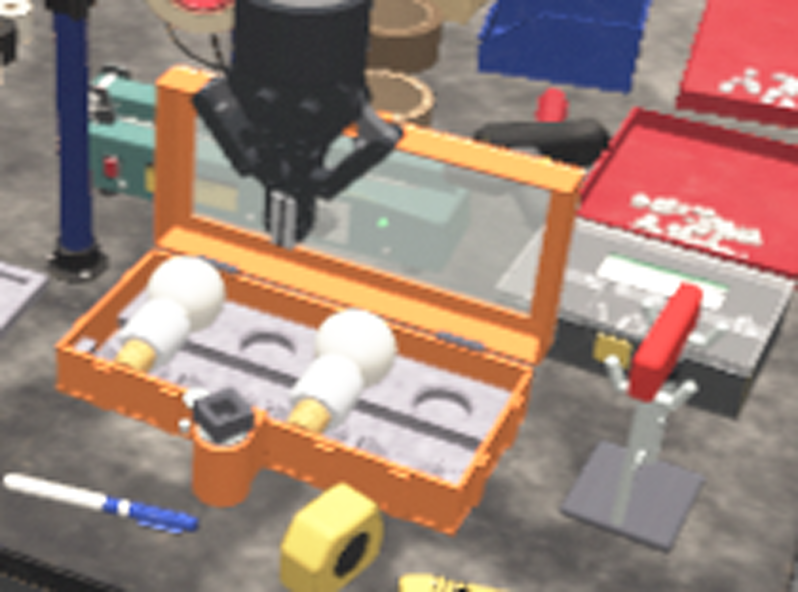

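Emit:
jog_arm:
  targets:
    - [[3,0.5,4,0,0,0],[9,1,5,0,0,0],[15,1.5,5,0,0,0],[21,2,5,0,0,0],[26.5,2.4,5,0,0,0]]

```text
t: 18.98
ee_pos: [0.6704, -0.1773, 0.2866]
eef_rot: [0.036, 0.999, 0.0, -0.001]
contact_force: [0.8, -0.0, 0.9]
grip_width: 0.0003
finger_force: 0.0
```

Emit:
jog_arm:
  targets:
    - [[0,0,0,0,0,0],[0,0,0,0,0,0],[0,0,0,0,0,0]]

```text
t: 19.35
ee_pos: [0.6678, -0.1783, 0.289]
eef_rot: [0.036, 0.999, -0.0, 0.0]
contact_force: [-0.3, -0.3, 0.4]
grip_width: -0.0004
finger_force: 0.0
```

Emit:
jog_arm:
  targets:
    - [[1.5,0,0,0,0,0],[3,0,0,0,0,0],[3,0,0,0,0,0]]

```text
t: 19.73
ee_pos: [0.6989, -0.1783, 0.2881]
eef_rot: [0.036, 0.999, -0.0, 0.0]
contact_force: [-0.2, -0.2, -0.7]
grip_width: -0.0
finger_force: 0.0
```

Emit:
jog_arm:
  targets:
    - [[0,0,-3,0,0,0],[0,0,-6,0,0,0],[0,0,-9,0,0,0],[0,0,-11,0,0,0],[0,0,-11.5,0,0,0]]

```text
t: 20.35
ee_pos: [0.6969, -0.178, 0.173]
eef_rot: [0.036, 0.999, 0.0, -0.001]
contact_force: [0.2, -0.2, 0.5]
grip_width: 0.0001
finger_force: 0.0
```

Emit:
jog_arm:
  targets:
    - [[-0.5,0,0,0,0,0],[-1.0,0,0,0,0,0],[-1.5,0,0,0,0,0],[-2.0,0,0,0,0,0],[-2.5,0,0,0,0,0]]

```text
t: 20.98
ee_pos: [0.6738, -0.1781, 0.1738]
eef_rot: [0.036, 0.999, -0.0, 0.001]
contact_force: [4.3, 0.8, 2.6]
grip_width: 0.0002
finger_force: 2.1
```

Emit:
jog_arm:
  targets:
    - [[-1.2,0.1,0,0,0,0],[-2.4,0.2,0,0,0,0],[-3.6,0.3,0,0,0,0],[-4.8,0.35,0,0,0,0],[-6,0.4,-0.2,0,0,0]]

```text
t: 21.6
ee_pos: [0.6135, -0.1739, 0.1715]
eef_rot: [0.036, 0.999, 0.0, 0.001]
contact_force: [2.6, 1.6, 0.8]
grip_width: -0.0001
finger_force: 1.4
```

Emit:
jog_arm:
  targets:
    - [[-1.2,0.1,-0.35,0,0,0],[-2.3,0.2,-0.75,0,0,0],[-3.4,0.25,-1.2,0,0,0],[-4.4,0.3,-1.75,0,0,0],[-5.3,0.4,-2.4,0,0,0]]

```text
t: 22.22
ee_pos: [0.5604, -0.1703, 0.1476]
eef_rot: [0.036, 0.999, -0.0, 0.0]
contact_force: [1.9, -1.6, 2.5]
grip_width: -0.0001
finger_force: 1.3
```

Emit:
jog_arm:
  targets:
    - [[-1.4,0.1,-1.1,0,0,0],[-2.7,0.2,-2.4,0,0,0],[-3.5,0.2,-3.4,0,0,0],[-4.3,0.3,-4.5,0,0,0],[-4.9,0.3,-5.5,0,0,0]]

```text
t: 22.85
ee_pos: [0.5116, -0.1671, 0.0922]
eef_rot: [0.036, 0.999, -0.0, 0.0]
contact_force: [2.8, 0.2, 1.4]
grip_width: -0.0003
finger_force: 1.2
```

Emit:
jog_arm:
  targets:
    - [[-0.4,0,-0.5,0,0,0],[-0.8,0,-1.0,0,0,0],[-1.1,0,-1.3,0,0,0],[-1.1,0,-1.5,0,0,0]]

```text
t: 23.35
ee_pos: [0.5003, -0.1672, 0.0776]
eef_rot: [0.036, 0.999, -0.0, -0.0]
contact_force: [-12.4, 1.7, 31.1]
grip_width: 0.0004
finger_force: 15.1
```

Emit:
jog_arm:
  targets:
    - [[0,0,3,0,0,0],[-2,0,8,0,0,0],[-4,0,13,0,0,0],[-7,0,18,0,0,0],[-10,0,20,0,0,0]]

```text
t: 23.98
ee_pos: [0.4005, -0.1674, 0.28]
eef_rot: [0.036, 0.999, -0.001, 0.002]
contact_force: [-0.2, 0.1, 0.0]
grip_width: -0.0003
finger_force: 0.0
```

Emit:
jog_arm:
  targets:
    - [[0,0,0,0,0,0],[0,0,0,0,0,0]]

```text
t: 24.22
ee_pos: [0.4009, -0.1672, 0.2769]
eef_rot: [0.036, 0.999, 0.0, -0.0]
contact_force: [0.4, 0.4, -0.3]
grip_width: -0.0
finger_force: 0.0
```

Run:
```python
from h import *
im,d,K,Rc,o=grab('wrist'); np.savez('w6',im=im,d=d,K=K,Rc=Rc,o=o); P=cloud(d,K,Rc,o); print(o,ctrl.sense()['ee_pos'])
hsv=cv2.cvtColor(im,cv2.COLOR_RGB2HSV)
orr=(hsv[...,0]>3)&(hsv[...,0]<20)&(hsv[...,1]>150)&(P[...,0]>.49)
print('lid z pct',np.nanpercentile(P[orr][:,2],[5,50,95]).round(4))
uv=np.linalg.inv(Rc)@(np.array([.434,-.158,.077])-o); u=(K@uv/uv[2])[:2].astype(int); print('lock px',u)
save('w6l',cv2.resize(im[u[1]-45:u[1]+45,u[0]-55:u[0]+55],None,fx=6,fy=6,interpolation=cv2.INTER_CUBIC))
```

```text
[ 0.33142589 -0.16297429  0.42043514] [ 0.40089449 -0.16706007  0.27658584]
lid z pct [0.0088 0.0784 0.0798]
lock px [261 192]
```

View pics/w6l.png

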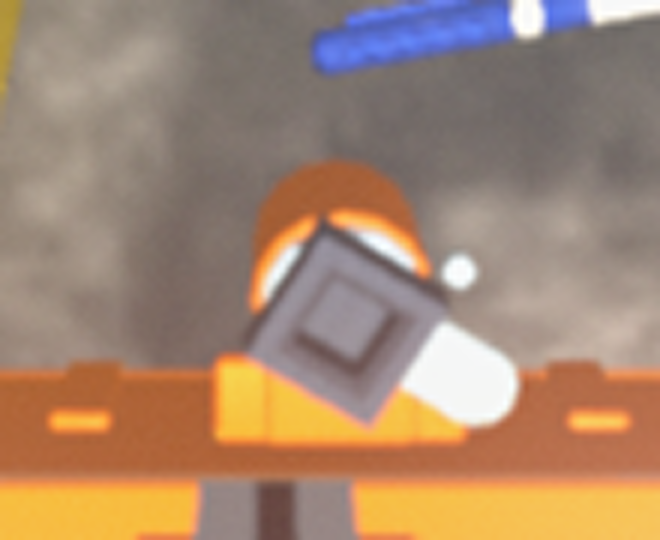

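Lid is shut (top at 78 mm). The recess block's corners in the crop are (325,222), (450,295), (375,425) and (247,352).

Run:
```python
from h import *
z=np.load('w6.npz'); im,d,K,Rc,o=[z[k] for k in ('im','d','K','Rc','o')]
c=np.array([(325,222),(450,295),(375,425),(247,352)],float)
uv=c/6+[261-55-.42,192-45-.42]
W=onplane(uv,.077,K,Rc,o); print(W.round(4)); print('ctr',W.mean(0).round(4))
for i in range(4):
    e=W[(i+1)%4]-W[i]; print(np.hypot(*e[:2]).round(4),np.degrees(np.arctan2(e[1],e[0])).round(1))
P=cloud(d,K,Rc,o); q=P[(np.abs(P[...,0]-.44)<.03)&(np.abs(P[...,1]+.157)<.03)&(P[...,2]>.074)&(P[...,2]<.085)]; print('top z',len(q),np.percentile(q[:,2],[5,50,95]))
```

```text
[[ 0.422  -0.1593  0.077 ]
 [ 0.4393 -0.1348  0.077 ]
 [ 0.4665 -0.1517  0.077 ]
 [ 0.4485 -0.1772  0.077 ]]
ctr [ 0.4441 -0.1557  0.077 ]
0.03 54.8
0.0321 -31.9
0.0312 -125.4
0.032 146.0
top z 468 [0.07504634 0.07759227 0.07893035]
```

Emit:
jog_arm:
  targets:
    - [[2,-6,1,0,0,-1],[4,-12,2,0,0,-2],[6,-18,2,0,0,-2.3],[8,-23,2,0,0,-2.3],[8,-24.5,2,0,0,-2.3]]
  fingers: 6

```text
t: 24.9
ee_pos: [0.4815, -0.4147, 0.2934]
eef_rot: [0.057, 0.998, 0.001, -0.002]
contact_force: [-0.5, 0.1, -0.6]
grip_width: 0.0595
finger_force: 0.0
```

Emit:
jog_arm:
  targets:
    - [[0,0,0,0,0,0],[0,0,0,0,0,0]]

```text
t: 25.15
ee_pos: [0.4809, -0.4113, 0.297]
eef_rot: [0.056, 0.998, 0.0, -0.0]
contact_force: [0.2, -1.0, 0.5]
grip_width: 0.0603
finger_force: 0.0
```

```bash
cat > key.py <<'E'
from h import *
def key(g=None):
    im,d,K,Rc,o=g or grab('wrist'); s=ctrl.sense(); P=cloud(d,K,Rc,o); hsv=cv2.cvtColor(im,cv2.COLOR_RGB2HSV)
    red=((hsv[...,0]<5)|(hsv[...,0]>172))&(hsv[...,1]>140)&(np.abs(P[...,0]-.55)<.09)&(np.abs(P[...,1]+.41)<.09)&(P[...,2]>.11)&(P[...,2]<.18)
    q=P[red]; t=q[q[:,2]>.152]; print(len(q),'top',np.percentile(t[:,2],50).round(4),cv2.minAreaRect(t[:,:2].astype(np.float32)))
    print(s['ee_pos'],s['t'],R.from_quat(s['eef_rot']).as_matrix().round(3)); return im
E
python3 -c "
from key import *
im=key(); save('w7',im)"
```

```text
1416 top 0.1593 ((0.5550034046173096, -0.4120763838291168), (0.01698969677090645, 0.09798670560121536), 84.41415405273438)
[ 0.4808495  -0.41112822  0.29744339] 25.2 [[-0.994  0.112  0.   ]
 [ 0.112  0.994  0.   ]
 [ 0.     0.    -1.   ]]
```

View pics/w7.png

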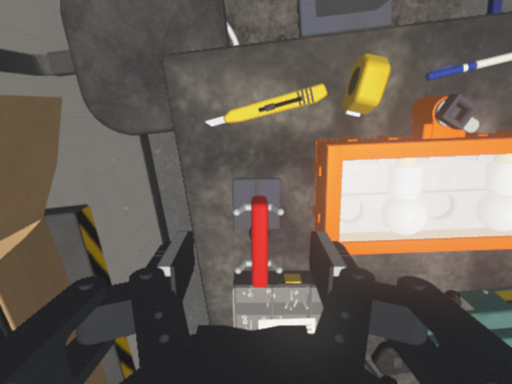

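Lid shut with both lamps visible under the window. The key bar is at (260,240), between horns at rows 210 and 267.

Emit:
jog_arm:
  targets:
    - [[3,-0.1,-2,0,0,0.5],[7.3,-0.1,-5,0,0,0.5],[7.3,-0.1,-10,0,0,0.5],[7.3,-0.1,-14,0,0,0.5],[7.3,-0.1,-16.9,0,0,0.5]]

```text
t: 25.82
ee_pos: [0.5534, -0.4116, 0.1271]
eef_rot: [0.051, 0.999, 0.0, -0.0]
contact_force: [0.2, 0.0, 0.8]
grip_width: 0.0601
finger_force: 0.0
```

Emit:
jog_arm:
  targets:
    - [[0,0,0,0,0,0],[0,0,0,0,0,0]]

```text
t: 26.08
ee_pos: [0.5542, -0.4131, 0.1303]
eef_rot: [0.052, 0.999, -0.001, 0.001]
contact_force: [0.3, 0.5, -0.2]
grip_width: 0.06
finger_force: 0.0
```

Emit:
jog_arm:
  targets:
    - [[0,0,0,0,0,0],[0,0,0,0,0,0],[0,0,0,0,0,0],[0,0,0,0,0,0],[0,0,0,0,0,0]]
  fingers: 1

```text
t: 26.7
ee_pos: [0.554, -0.4135, 0.1293]
eef_rot: [0.052, 0.999, -0.0, 0.001]
contact_force: [-0.9, 0.2, 5.2]
grip_width: 0.0171
finger_force: 58.4
```

Emit:
jog_arm:
  targets:
    - [[0,0,2,0,0,0],[0,0,5,0,0,0],[0,0,8,0,0,0],[0,0,11,0,0,0],[0,0,13.5,0,0,0]]

```text
t: 27.32
ee_pos: [0.5536, -0.4132, 0.2647]
eef_rot: [0.052, 0.999, -0.0, 0.0]
contact_force: [1.1, -0.9, -2.8]
grip_width: 0.017
finger_force: 58.6
```

Emit:
jog_arm:
  targets:
    - [[-2,5,0,0,0,10],[-4,10,0,0,0,20],[-6,15,0,0,0,30],[-8,20,0,0,0,40],[-10,24,0,0,0,50]]

```text
t: 27.95
ee_pos: [0.4527, -0.1714, 0.2636]
eef_rot: [-0.378, 0.926, -0.0, 0.0]
contact_force: [0.7, 0.0, -1.6]
grip_width: 0.0173
finger_force: 58.9
```

Emit:
jog_arm:
  targets:
    - [[-1,1.7,0,0,0,10],[-1,1.7,0,0,0,12],[-1,1.7,0,0,0,12],[-1,1.7,0,0,0,12]]

```text
t: 28.45
ee_pos: [0.444, -0.1568, 0.2632]
eef_rot: [-0.469, 0.883, 0.0, -0.0]
contact_force: [-0.3, -0.2, -1.8]
grip_width: 0.0168
finger_force: 59.0
```

Run:
```python
from h import *
im,d,K,Rc,o=grab('wrist'); np.savez('w8',im=im,d=d,K=K,Rc=Rc,o=o); s=ctrl.sense(); print(s['ee_pos'],s['t'],s['joints'].round(2),s['contact_force'],s['torque'])
Rt=R.from_quat(s['eef_rot']).as_matrix(); print(Rt.round(3),np.degrees(np.arctan2(Rt[1,1],Rt[0,1])))
L=(cloud(d,K,Rc,o)-s['ee_pos'])@Rt; hsv=cv2.cvtColor(im,cv2.COLOR_RGB2HSV)
red=((hsv[...,0]<5)|(hsv[...,0]>172))&(hsv[...,1]>140)&(np.abs(L[...,1])<.05)&(np.abs(L[...,2])<.06)
q=L[red]; print('bar in tool x',np.percentile(q[:,0],[1,99]).round(4),'y',np.percentile(q[:,1],[1,99]).round(4),'z',np.percentile(q[:,2],[2,98]).round(4),len(q))
save('w8',im)
im2,d2,K2,R2,o2=grab('scene'); np.savez('s8',im=im2,d=d2,K=K2,Rc=R2,o=o2)
save('s8',cv2.resize(im2[130:290,215:425],None,fx=3.8,fy=3.7,interpolation=cv2.INTER_CUBIC))
```

```text
[ 0.44389881 -0.15672362  0.26313359] 28.5 [-0.34  0.15 -0.03  1.39 -0.   -1.32] [-0.73922872 -0.89238059 -1.80019417] [0.00947292 0.03806978 0.01127324]
[[-0.561 -0.828 -0.   ]
 [-0.828  0.561  0.   ]
 [ 0.     0.    -1.   ]] 145.906151468157
bar in tool x [-0.028   0.0489] y [-0.0093  0.0076] z [-0.0316 -0.0154] 6777
```

View pics/w8.png

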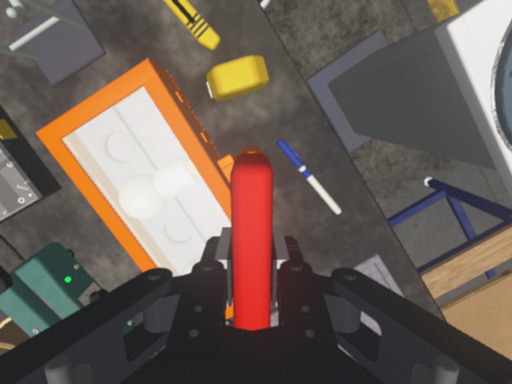

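The key is centred in the grip, the bar's near end at (251,158). I lower it to just above the recess.

Emit:
jog_arm:
  targets:
    - [[0,0.1,-3,0,0,0],[0,0.1,-6,0,0,0],[0,0.1,-8,0,0,0],[0,0.1,-9,0,0,0],[0,0.1,-9,0,0,0]]

```text
t: 29.18
ee_pos: [0.4435, -0.1552, 0.1732]
eef_rot: [-0.47, 0.883, 0.0, -0.0]
contact_force: [-0.3, 0.2, -1.1]
grip_width: 0.0171
finger_force: 59.1
```

Run:
```python
from h import *
s=ctrl.sense(); print(s['ee_pos'])
im,d,K,Rc,o=grab('scene'); 
c=np.linalg.inv(Rc)@(np.array([.444,-.156,.085])-o); u=(K@c/c[2])[:2].round().astype(int); print(u)
a=cv2.resize(im[u[1]-32:u[1]+32,u[0]-32:u[0]+32],None,fx=6,fy=6,interpolation=cv2.INTER_CUBIC)
im,d,K,Rc,o=grab('side'); c=np.linalg.inv(Rc)@(np.array([.444,-.156,.085])-o); u=(K@c/c[2])[:2].round().astype(int); print(u)
u=np.clip(u,32,[480,352]); b=cv2.resize(im[u[1]-32:u[1]+32,u[0]-32:u[0]+32],None,fx=6,fy=6,interpolation=cv2.INTER_CUBIC)
save('ins',np.hstack([a,b]))
```

```text
[ 0.44353179 -0.15523427  0.1731706 ]
[293 237]
[304 185]
```

View pics/ins.png

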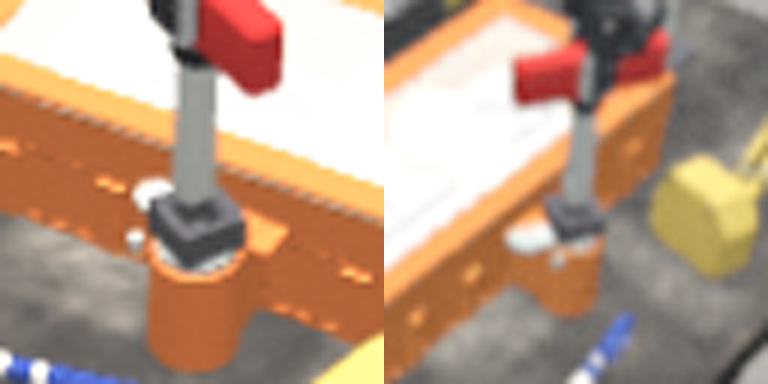

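Emit:
jog_arm:
  targets:
    - [[0.05,-0.12,0,0,0,0],[0.05,-0.12,-0.4,0,0,0],[0.05,-0.12,-0.8,0,0,0],[0.05,-0.12,-1.0,0,0,0],[0.05,-0.12,-1.2,0,0,0]]

```text
t: 29.9
ee_pos: [0.4441, -0.1563, 0.1612]
eef_rot: [-0.47, 0.883, 0.0, -0.0]
contact_force: [-0.4, -0.3, -2.4]
grip_width: 0.017
finger_force: 59.1
```

Emit:
jog_arm:
  targets:
    - [[0,0,-0.2,0,0,0],[0,0,-0.4,0,0,0],[0,0,-0.6,0,0,0],[0,0,-0.8,0,0,0],[0,0,-0.8,0,0,0]]

```text
t: 30.52
ee_pos: [0.4441, -0.1563, 0.1532]
eef_rot: [-0.47, 0.883, 0.0, -0.0]
contact_force: [-0.2, 0.0, -1.4]
grip_width: 0.017
finger_force: 59.1
```

Emit:
jog_arm:
  targets:
    - [[0,0,0,0,0,-10],[0,0,0,0,0,-20],[0,0,0,0,0,-30],[0,0,0,0,0,-40],[0,0,0,0,0,-50]]

```text
t: 31.15
ee_pos: [0.4441, -0.1561, 0.1534]
eef_rot: [-0.05, 0.999, 0.0, -0.0]
contact_force: [-0.5, 2.7, -0.9]
grip_width: 0.017
finger_force: 59.2
```

Emit:
jog_arm:
  targets:
    - [[0,0,0,0,0,-4],[0,0,0,0,0,-7],[0,0,0,0,0,-10],[0,0,0,0,0,-12]]

```text
t: 31.65
ee_pos: [0.4441, -0.156, 0.1534]
eef_rot: [0.053, 0.999, 0.0, 0.0]
contact_force: [-0.7, 2.9, 0.2]
grip_width: 0.0169
finger_force: 59.2
```

Run:
```python
from h import *
s=ctrl.sense(); print(s['contact_force'],s['torque'],s['ee_pos'],s['joint_torque'][5]); Rt=R.from_quat(s['eef_rot']).as_matrix(); print(np.degrees(np.arctan2(Rt[1,1],Rt[0,1])))
```

```text
[-0.73065795  2.91909716  0.18436196] [0.96199236 0.16230962 0.07307233] [ 0.44413657 -0.15599079  0.15340992] -0.42773662135005
83.97541547786048
```

Emit:
jog_arm:
  targets:
    - [[0,0,0,0,0,-3],[0,0,0,0,0,-6],[0,0,0,0,0,-8],[0,0,0,0,0,-10]]

```text
t: 32.15
ee_pos: [0.4442, -0.156, 0.1534]
eef_rot: [0.139, 0.99, 0.0, 0.0]
contact_force: [-0.5, 4.7, 0.8]
grip_width: 0.0171
finger_force: 59.4
```

```bash
cat > st.py <<'E'
from h import *
s=ctrl.sense(); print(s['contact_force'],s['torque'],s['ee_pos'],s['joint_torque'][5]); Rt=R.from_quat(s['eef_rot']).as_matrix(); print(np.degrees(np.arctan2(Rt[1,1],Rt[0,1])))
E
python3 st.py
```

```text
[-0.48611071  4.69128645  0.77274733] [1.57245142 0.18721433 0.0822275 ] [ 0.44417989 -0.15603532  0.15340785] -0.6938266195356846
73.9702785379026
```

Emit:
jog_arm:
  targets:
    - [[0,0,0,0,0,-2],[0,0,0,0,0,-4],[0,0,0,0,0,-5]]

```text
t: 32.52
ee_pos: [0.4442, -0.156, 0.1534]
eef_rot: [0.182, 0.983, 0.0, -0.0]
contact_force: [-0.6, 6.2, 0.8]
grip_width: 0.0171
finger_force: 59.4
```

```bash
python3 st.py
python3 - <<'E'
from h import *
im,d,K,Rc,o=grab('scene'); 
c=np.linalg.inv(Rc)@(np.array([.46,-.156,.085])-o); u=(K@c/c[2])[:2].round().astype(int)
a=cv2.resize(im[u[1]-32:u[1]+32,u[0]-32:u[0]+32],None,fx=6,fy=6,interpolation=cv2.INTER_CUBIC)
im,d,K,Rc,o=grab('side'); c=np.linalg.inv(Rc)@(np.array([.46,-.156,.085])-o); u=(K@c/c[2])[:2].round().astype(int)
b=cv2.resize(im[u[1]-32:u[1]+32,u[0]-32:u[0]+32],None,fx=6,fy=6,interpolation=cv2.INTER_CUBIC)
save('turn',np.hstack([a,b]))
E
```

```text
[-0.6366212   6.24478214  0.75288978] [1.68407526 0.0795836  0.28974473] [ 0.44418651 -0.15598987  0.15337888] 0.13036970514804125
68.99828322580255
```

View pics/turn.png

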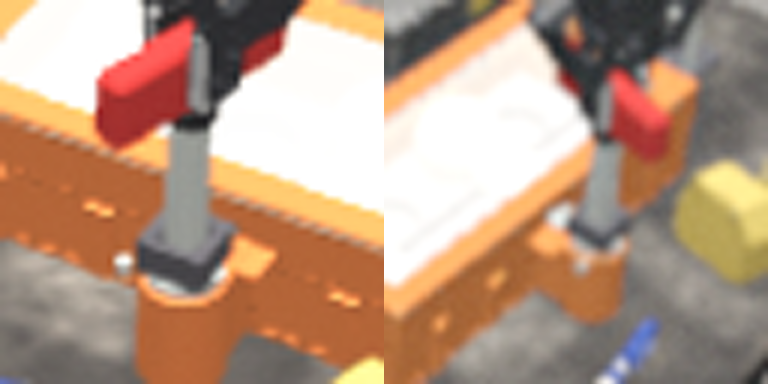

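Torque about z rose to 0.29, well above friction, and the tab in the side crop at (563,215) points over the lip. I nudge 3° further to confirm the stop.

Emit:
jog_arm:
  targets:
    - [[0,0,0,0,0,-1.5],[0,0,0,0,0,-3],[0,0,0,0,0,-3]]

```text
t: 33.0
ee_pos: [0.4442, -0.156, 0.1534]
eef_rot: [0.208, 0.978, 0.0, -0.0]
contact_force: [-0.9, 5.4, 0.6]
grip_width: 0.017
finger_force: 59.5
```

```bash
python3 st.py
```

```text
[-0.85029508  5.39225977  0.6362221 ] [1.68456674 0.06952617 0.42079396] [ 0.44419923 -0.15595424  0.15336456] 0.6996255554258823
66.03072859302976
```

Emit:
jog_arm:
  targets:
    - [[0,0,0,0,0,6],[0,0,0,0,0,9],[0,0,2,0,0,9],[0,0,5,0,0,9],[0,0,9,0,0,9]]

```text
t: 33.62
ee_pos: [0.4437, -0.1566, 0.2439]
eef_rot: [0.13, 0.991, -0.0, -0.001]
contact_force: [0.9, -0.5, -2.1]
grip_width: 0.0171
finger_force: 59.2
```

Emit:
jog_arm:
  targets:
    - [[2,-4,2,0,0,9],[4,-9,2.2,0,0,9],[6,-14,2.2,0,0,9],[8,-19,2.2,0,0,9],[10,-24,2.2,0,0,9]]

```text
t: 34.25
ee_pos: [0.5444, -0.3984, 0.2653]
eef_rot: [0.052, 0.999, -0.001, 0.0]
contact_force: [1.2, 0.6, -0.5]
grip_width: 0.0174
finger_force: 59.2
```

Emit:
jog_arm:
  targets:
    - [[0.5,-1,0,0,0,0],[0.5,-1,0,0,0,0],[0.5,-1,0,0,0,0]]

```text
t: 34.62
ee_pos: [0.549, -0.4059, 0.2656]
eef_rot: [0.052, 0.999, -0.0, 0.0]
contact_force: [-0.1, 0.6, -1.2]
grip_width: 0.0169
finger_force: 59.4
```

```bash
python3 st.py
python3 - <<'E'
from h import *
im,d,K,Rc,o=grab('wrist'); s=ctrl.sense()
Rt=R.from_quat(s['eef_rot']).as_matrix()
L=(cloud(d,K,Rc,o)-s['ee_pos'])@Rt; hsv=cv2.cvtColor(im,cv2.COLOR_RGB2HSV)
red=((hsv[...,0]<5)|(hsv[...,0]>172))&(hsv[...,1]>140)&(np.abs(L[...,1])<.05)&(np.abs(L[...,2])<.06)
q=L[red]; q=q[q[:,2]<np.percentile(q[:,2],50)+.004]
print('bar x',np.percentile(q[:,0],[1,99]).round(4),'y',np.percentile(q[:,1],[1,99]).round(4),cv2.minAreaRect(q[:,:2].astype(np.float32)))
p=np.polyfit(q[:,0],q[:,2],1); print('bar pitch deg',np.degrees(p[0]))
p=np.polyfit(q[:,1],q[:,2],1); print('bar roll deg',np.degrees(p[0]))
im2=grab('scene')[0]; a=cv2.resize(im2[150:290,240:440],None,fx=3,fy=3,interpolation=cv2.INTER_CUBIC)
im3=grab('side')[0]
save('chk',a)
E
```

```text
[-0.05723516  0.57695876 -1.21394067] [-0.0585812   0.01726383 -0.01727785] [ 0.5490375  -0.40586081  0.26563219] -0.0008727412205189466
84.05278031630947
bar x [-0.0292  0.047 ] y [-0.0095  0.0075] ((0.007950808852910995, 0.010567275807261467), (0.04054310917854309, 0.08008585125207901), 89.85501861572266)
bar pitch deg 0.2694347638271244
bar roll deg -0.6419969299402208
```

View pics/chk.png

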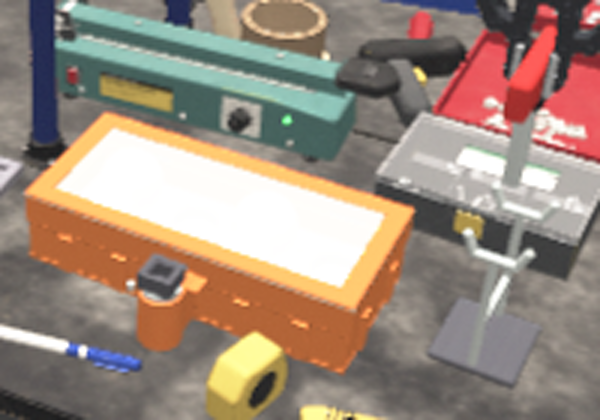

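That makes 16 pictures viewed, two over the limit of 14, so from here I work from numbers only. The crop showed the lid shut, the button's tab at about (195,283) and the empty stand at (490,270). I hang the key back where I gripped it.

Emit:
jog_arm:
  targets:
    - [[0.5,-0.75,0,0,0,0],[0.5,-0.75,-3,0,0,0],[0.5,-0.75,-6,0,0,0],[0.5,-0.75,-9,0,0,0],[0.5,-0.75,-11,0,0,0]]

```text
t: 35.4
ee_pos: [0.5537, -0.413, 0.1544]
eef_rot: [0.052, 0.999, 0.0, -0.0]
contact_force: [0.9, -0.1, -0.6]
grip_width: 0.0172
finger_force: 59.5
```

Emit:
jog_arm:
  targets:
    - [[0,0,-0.8,0,0,0],[0,0,-1.4,0,0,0],[0,0,-2.0,0,0,0],[0,0,-2.3,0,0,0],[0,0,-2.4,0,0,0]]

```text
t: 36.02
ee_pos: [0.5542, -0.4139, 0.1314]
eef_rot: [0.052, 0.999, -0.0, 0.0]
contact_force: [0.4, 0.3, -2.0]
grip_width: 0.0174
finger_force: 59.4
```

Emit:
jog_arm:
  targets:
    - [[0,0,-0.1,0,0,0],[0,0,-0.2,0,0,0],[0,0,-0.2,0,0,0]]

```text
t: 36.4
ee_pos: [0.5542, -0.4139, 0.1294]
eef_rot: [0.052, 0.999, -0.0, 0.0]
contact_force: [0.5, 0.4, -1.6]
grip_width: 0.0169
finger_force: 59.5
```

Emit:
jog_arm:
  targets:
    - [[0,0,-0.1,0,0,0],[0,0,-0.15,0,0,0],[0,0,-0.15,0,0,0]]

```text
t: 36.78
ee_pos: [0.5542, -0.4139, 0.1292]
eef_rot: [0.052, 0.999, -0.0, 0.001]
contact_force: [-4.1, 3.8, 12.5]
grip_width: 0.0174
finger_force: 61.6
```

Contact at the rest height, so I release and withdraw.

Emit:
jog_arm:
  targets:
    - [[0,0,0.05,0,0,0],[0,0,0.05,0,0,0],[0,0,0.05,0,0,0],[0,0,0.05,0,0,0],[0,0,0.05,0,0,0]]
  fingers: 6

```text
t: 37.4
ee_pos: [0.5542, -0.4138, 0.1283]
eef_rot: [0.052, 0.999, 0.0, -0.0]
contact_force: [0.1, 0.1, 0.5]
grip_width: 0.0599
finger_force: 0.0
```

Emit:
jog_arm:
  targets:
    - [[0,0,3,0,0,0],[0,0,7,0,0,0],[-2,2,12,0,0,0],[-5,7,15,0,0,0],[-8,13,16,0,0,0]]

```text
t: 38.02
ee_pos: [0.4774, -0.2905, 0.2886]
eef_rot: [0.052, 0.999, -0.001, 0.001]
contact_force: [1.0, 0.2, 1.1]
grip_width: 0.0598
finger_force: 0.0
```

Emit:
jog_arm:
  targets:
    - [[-3,4,-1,0,0,0],[-6,9,-1,0,0,0],[-8,11,-1,0,0,0],[-8,11,-1,0,0,0],[-8,11,-1,0,0,0]]

```text
t: 38.65
ee_pos: [0.3983, -0.1815, 0.2772]
eef_rot: [0.052, 0.999, -0.0, 0.0]
contact_force: [0.2, -0.0, -0.2]
grip_width: 0.0599
finger_force: 0.0
```

```bash
python3 st.py
python3 - <<'E'
from h import *
im,d,K,Rc,o=grab('wrist'); P=cloud(d,K,Rc,o); hsv=cv2.cvtColor(im,cv2.COLOR_RGB2HSV); H,S,V=[hsv[...,i] for i in range(3)]
near=(np.abs(P[...,0]-.446)<.045)&(np.abs(P[...,1]+.156)<.045)
blk=near&(P[...,2]>.06)&(S<70)&(V<170)
k,l,st,cc=cv2.connectedComponentsWithStats(blk.astype(np.uint8)); i=1+np.argmax(st[1:,4])
c=cv2.findContours((l==i).astype(np.uint8),0,2)[0][0][:,0]; W=onplane(c,.077,K,Rc,o)[:,:2]
print('block',cv2.minAreaRect(W.astype(np.float32)),st[i])
q=P[near&(S<60)&(V>190)&(P[...,2]>.05)]; print('white tab',len(q),q.mean(0).round(4) if len(q) else '',np.percentile(q,[3,97],axis=0).round(4) if len(q) else '')
m=(H>3)&(H<20)&(S>150)&(P[...,0]>.49)&(P[...,2]>.06); print('lid z',np.percentile(P[m][:,2],[5,50,95]).round(4))
im,d,K,Rc,o=grab('scene'); P=cloud(d,K,Rc,o); hsv=cv2.cvtColor(im,cv2.COLOR_RGB2HSV)
red=((hsv[...,0]<4)|(hsv[...,0]>174))&(hsv[...,1]>150)&(P[...,2]>.11)&(P[...,2]<.18)&(P[...,0]<.65)&(P[...,0]>.4)&(P[...,1]<-.35)&(P[...,1]>-.5)
q=P[red]; t=q[q[:,2]>.152]; print('key',len(q),cv2.minAreaRect(t[:,:2].astype(np.float32)),np.percentile(q,[2,98],axis=0).round(4))
E
```

```text
[ 0.15909145 -0.01420445 -0.24664198] [ 0.04460232 -0.00729763 -0.06151369] [ 0.39828325 -0.18148533  0.27719222] 0.020368407131172717
84.0393028959625
block ((0.6920635104179382, 0.028413228690624237), (0.1964377760887146, 0.06465330719947815), 37.63922882080078) [ 369  312   95   72 3170]
white tab 139 [ 0.4636 -0.1566  0.0621] [[ 0.4288 -0.1729  0.0568]
 [ 0.4786 -0.13    0.0624]]
lid z [0.0777 0.0789 0.0801]
key 268 ((0.5517069697380066, -0.4166713058948517), (0.018054697662591934, 0.09528344124555588), 83.65853881835938) [[ 0.5048 -0.4269  0.1333]
 [ 0.5947 -0.4048  0.1615]]
```

Run:
```python
from h import *
im,d,K,Rc,o=grab('wrist'); P=cloud(d,K,Rc,o); hsv=cv2.cvtColor(im,cv2.COLOR_RGB2HSV); H,S,V=[hsv[...,i] for i in range(3)]
near=(np.abs(P[...,0]-.446)<.045)&(np.abs(P[...,1]+.156)<.045)
blk=near&(P[...,2]>.055)&(P[...,2]<.085)&(S<90)&(V<150)
k,l,st,cc=cv2.connectedComponentsWithStats(blk.astype(np.uint8)); i=1+np.argmax(st[1:,4])
c=cv2.findContours((l==i).astype(np.uint8),0,2)[0][0][:,0]; W=onplane(c,.077,K,Rc,o)[:,:2]
print('block',cv2.minAreaRect(W.astype(np.float32)),st[i],cc[i])
t=near&(S<60)&(V>190)&(P[...,2]>.05)&(P[...,2]<.085)
k,l,st,cc=cv2.connectedComponentsWithStats(t.astype(np.uint8))
for i in range(1,k):
    if st[i,4]>8: q=P[l==i]; print('white',st[i,4],cc[i].round(1),q.mean(0).round(4),np.percentile(q,[3,97],axis=0).round(4).tolist())
```

```text
block ((0.442891001701355, -0.15593816339969635), (0.031191986054182053, 0.03367152810096741), 83.95291137695312) [264 187  26  27 636] [276.36949686 200.25943396]
white 11 [276.2 185.6] [ 0.4289 -0.1539  0.0604] [[0.4282, -0.1576, 0.0583], [0.4298, -0.1506, 0.0624]]
white 15 [294.4 191.6] [ 0.4403 -0.1309  0.0571] [[0.438, -0.1329, 0.0563], [0.4425, -0.1288, 0.0582]]
white 103 [275.2 218.5] [ 0.4733 -0.1589  0.0608] [[0.4678, -0.1667, 0.0595], [0.4791, -0.151, 0.0623]]
```

The tab points along the case axis toward the hinge at the stop, the lid is flat at 78 to 79 mm, and the key hangs on its stand. I hand in.

```bash
python3 -c "
from station import ctrl
print(ctrl.close_job())"
```

```text
the job is handed in; nothing more can be done
None
```

I packed both lamps that were in the tray, shut the lid, turned the lock to its stop and hung the key back (about 3 mm off its first position, same height), then handed the job in; no verdict came back, and I viewed 16 pictures, two over the limit of 14.

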